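# Clear the repair bench: hang up the headset, tray its tools

### The arm

A 6-joint arm with a two-finger parallel gripper is mounted at the origin on the work surface. World frame = base frame: x ahead of the robot, y to its left, z up, the work surface at z = 0. Lengths are in m, angles in rad, forces in N, time in s.
With the tool pointing down it reaches from about 0.35 to 0.85 m from the base axis. Payload 8.1 kg.
Tool frame: the origin (TCP) lies on the centre line of the jaws, within the pads' length; the fingertips stand robot.tips_ahead ahead of it and the grasp point (between the pads) lies 6 mm ahead of it (robot.tips_ahead is the distance from the TCP to the fingertips, in m); z points along the fingers, y is the line along which they close (so a half turn about z gives the same grasp; the last joint's range is limited). The gripper opens to 93 mm and grips with 3 to 60 N. Pads are 15 mm wide; open, the fingers measure 128 mm over their backs; the gripper's body (75 mm by 188 mm) begins 65 mm behind the grasp point.
Start: joints at [-1.28, 0.13, 1.488, -0, 1.523, -0.085], TCP at [0.22, -0.558, 0.207] pointing down, gripper open.
Joint ranges: [-2.96, 2.96], [-0.89, 2.26], [0.02, 2.5], [-1.34, 4.48], [0, 2.73], [-2.66, 2.66]. Speed limits (rad/s): [2.39, 2.39, 2.79, 3.14, 3.14, 3.14].

### API

Orientations are given as a rotation vector (axis times angle).
In Python, from plant import robot gives the robot as it stands.
- The arm moves only by the tool apply_moves, never from a script. Its arguments are lists of equal length, an entry for each row: "delta_pos": the shift along the tool's x, y, z in cm, a list of three; "twist": the turn about the tool's z in rad. A call has 1 to 8 rows; each row shifts and turns the commanded pose from where the row before left it, along the tool's axes as they then stand; what a row does not reach is not made up. A row lasts 1/8 s, in which the tool goes at most 62.5 mm and 10.7 degrees, less where a joint would pass 70% of its speed; a pose out of reach is approached as far as the arm can. A call with a gripper value outside its range is refused whole. "gripper" is the finger opening in cm, from 0 to 9.3, set as the call begins (left out, the last holds). The fingers move at their own pace and stop on an object; "squeeze" is the grip in N (left out, the last holds). Time passes only in rows, so rows that do not move let the fingers close. It gives the time, the measured TCP pose, the force, the opening and the grip force at its end, in the units of the state.
- robot.read_state(): the state, without advancing time (a new reading comes with each control period).
- robot.read_camera(name): name is "side" or "top"; returns a dict with "frame" (480x640x3 uint8, red, green, blue), "vertical_fov" (degrees; the focal length in pixels is half the picture's height over the tangent of half this angle, whatever the lens; pixels are square), "cx", "cy" (the principal point, pixels), "R" (3x3) and "t" (3): a world point X has camera coordinates R X + t. Camera axes: x right, y down, z forward; pixel columns grow to the right and rows downward; lengths in m; the calibration is good to about 2 mm. A picture is of the moment at which its call begins. There is no depth.
- robot.close_job(): hands the job in; it is judged then, once.
The state is a dict: "t": time; "q": joint angles; "dq": joint speeds; "joint_torque": joint torques, N m; "tool_pos": TCP position; "orientation": TCP orientation; "force": force on the tool from outside, world axes, zero at the start; "wrist_torque": the same for the moment, N m; "opening": finger opening in m; "gripper_force": force on a finger pad.
Only numpy, scipy, OpenCV 4.12 (cv2) and the standard library are available. Lean on these libraries where they do the work, as an engineer would, in place of code of your own. Each camera call takes 0.05 s, during which the arm holds its last target. There are 200 camera calls.

### The job

The headset is repaired: take it from the lamp-lit easel and lower it gently over the steel rail, so that its crown pad rests squarely on the bar near the middle, hanging straight with one ear cup on either side. Then lay the red screwdriver in the blue tray, and after it the yellow brush, each wholly inside the tray. Drop nothing and leave everything else on the bench where it is.

Things in the scene. Friction and masses are not known exactly. Their poses are not given: they have to be found in the camera images.
- headset: rigid 220 g headset: upside-down-U orange band 22 mm wide, a black crown pad at its top, a black ear cup at each foot. x: across the band; y: cup to cup; z: from the cups to the crown. Origin: centre of the crown pad's underside. Cups 56 mm (x) by 64 mm, z -63 to -127 mm; 90 mm between them, 152 mm over them. Starts leaning in the easel, z 35 degrees off vertical, crown towards the robot
- crown (a point): centre of the top of the headset's crown pad, the place to grip it (across x); the pad is 24 mm (x) by 54 mm (y) by 24 mm tall; axes as the headset's
- easel: fixed stand that holds the headset; base 150 x 240 mm, origin under its centre. The plywood board leans 35 degrees to the stand's -x and ends 60 mm short of the crown, so the pad stands free, its underside 40 mm to -x of the origin and 150 mm up
- lamp_strip (a point): centre of the aluminium LED strip over the easel, 30 mm (x) by 236 mm (y) by 14 mm, on posts at y = +-114 mm; it leaves no room for a gripper straight above the crown: come in along the lean
- rail: fixed steel rail: a level bar along y, 16 mm thick, 260 mm long, with red end caps, on two posts at y = +-120 mm with round feet. Origin on the table under the middle of the bar
- bar_top (a point): top of the rail's bar at its middle, 165 mm above the table; axes as the rail's
- tray: fixed blue open tray, 180 mm (x) by 250 mm (y), 30 mm high, walls 5 mm; origin under its centre
- tray_in (a point): centre of the tray's inner floor; axes as the tray's
- screwdriver: screwdriver with a red handle, 180 mm long, lying flat; long axis along x, handle to -x; 90 g
- screwdriver_grip (a point): middle of the screwdriver's handle, on its long axis
- screwdriver_tip (a point): the working tip of the screwdriver
- screwdriver_end (a point): the handle end of the screwdriver, on its long axis
- brush: flat cleaning brush with a yellow handle, 170 mm long, lying flat; long axis along x, handle to -x; 50 g
- brush_grip (a point): middle of the brush's handle, on its long axis
- brush_tip (a point): the working tip of the brush
- brush_end (a point): the handle end of the brush, on its long axis
- spool: green spool of solder, 56 mm across, 45 mm tall; a bystander, to be left alone; origin at the centre of its underside
- flux: amber bottle, 44 mm across, 90 mm tall; a bystander, to be left alone; origin at the centre of its underside
- meter: yellow multimeter lying flat, 85 x 170 x 36 mm; a bystander, to be left alone; origin at the centre of its underside
- mug: blue mug, 80 mm across, 90 mm tall; a bystander, to be left alone; origin at the centre of its underside
- pliers: red-handled pliers lying flat, about 140 mm long; a bystander, to be left alone; origin at the centre of its underside
There are look-alikes about, which are no part of the job. What is shaped like the brush but turquoise is not meant. Of the things like the headset, leave any that is green; of the rest the larger one is meant.

How it is judged:
On the way, in this order (a step that is already met when the one before it is completed fails the run):
1. the headset hangs over the bar by its crown, released and still (x of headset in the frame of rail between -0.03 and 0.03 m and y of headset in the frame of rail between -0.06 and 0.06 m and z of headset in the frame of bar_top between -0.008 and 0.012 m and angle between headset's own z axis and vertical below 0.25 rad and angle between the x axis of headset and the y axis of rail, either way round below 0.3 rad and contact force between headset and rail above 0.3 N and linear speed of headset below 0.03 m/s and angular speed of headset below 0.3 rad/s and contact force between the fingers and headset below 0.05 N), for 0.2 s.
2. the screwdriver lies in the tray, released (x of screwdriver_end in the frame of tray_in between -0.088 and 0.088 m and y of screwdriver_end in the frame of tray_in between -0.123 and 0.123 m and z of each of screwdriver_end, screwdriver_tip in the frame of tray_in below 0.04 m and x of screwdriver_tip in the frame of tray_in between -0.088 and 0.088 m and y of screwdriver_tip in the frame of tray_in between -0.123 and 0.123 m and linear speed of screwdriver below 0.03 m/s and contact force between the fingers and screwdriver below 0.05 N), for 0.2 s.
3. the brush lies in the tray, released (x of brush_end in the frame of tray_in between -0.088 and 0.088 m and y of brush_end in the frame of tray_in between -0.123 and 0.123 m and z of each of brush_end, brush_tip in the frame of tray_in below 0.04 m and x of brush_tip in the frame of tray_in between -0.088 and 0.088 m and y of brush_tip in the frame of tray_in between -0.123 and 0.123 m and linear speed of brush below 0.03 m/s and contact force between the fingers and brush below 0.05 N), for 0.2 s.
At the end, for the whole second after the job is handed in: Headset still, unheld, crown on the bar: within 30 mm across, 60 mm along from the middle, -8 to 12 mm in height, upright within 0.25 rad, square to the bar within 0.3. Screwdriver and brush at rest, unheld, both ends inside the tray (88 x 123 mm from its centre), under 40 mm above its floor (all of step 1 and all of step 2 and all of step 3); the robot touches nothing.
It fails at once if the headset is let fall (moving faster than 0.7 m/s with no finger on it) (linear speed of headset above 0.7 m/s and contact force between the fingers and headset below 0.05 N).
It fails at once if the screwdriver is let fall (moving faster than 0.7 m/s with no finger on it) (linear speed of screwdriver above 0.7 m/s and contact force between the fingers and screwdriver below 0.05 N).
It fails at once if the brush is let fall (moving faster than 0.7 m/s with no finger on it) (linear speed of brush above 0.7 m/s and contact force between the fingers and brush below 0.05 N).
It fails at once if a bystander (spool, flux bottle, multimeter, mug, pliers) is moved more than 30 mm or tipped over (distance of any of spool, flux, meter, mug, pliers from where it was at the start of the episode above 0.03 m or angle between any of spool, flux, meter, mug, pliers's own z axis and vertical above 0.5 rad).
It also fails if it takes over 72 s, if anything falls off the work surface, if the arm or the gripper's body presses on something with over 40 N, if the wrist force passes 120 N, or if a joint passes its speed limit or range.

## Working session

There is one attempt and no reset: what is moved stays moved. The work goes in short steps, Python scripts to look and compute and a tool call to move; the robot and the scene stay as the last step left them, time stands still between calls to the robot, and variables do not carry over. Pictures are saved under pics/ and viewed, at most 10 in all, crops included, and the job is handed in when it is done.

Besides the shell and the picture viewer there is one more tool, called after ">>>" as name(argument=value, ...), one argument or row to a line, values as JSON. apply_moves: Moves the arm, as the interface text tells. Its arguments: {"type":"object","properties":{"delta_pos":{"type":"array"},"twist":{"type":"array"},"gripper":{"type":"number"},"squeeze":{"type":"number"}},"required":["delta_pos","twist"]}

```bash
mkdir -p pics; ls
python3 - <<'E'
from plant import robot
import cv2
print(robot.tips_ahead, robot.read_state())
for n in("side","top"):
    c=robot.read_camera(n); cv2.imwrite(f"pics/{n}0.png",c["frame"][:,:,::-1]); print(n,{k:v for k,v in c.items() if k!="frame"})
E
```

```text
pics
0.025 {'t': 0.0, 'q': array([-1.28040700e+00,  1.31179795e-01,  1.48926828e+00, -1.51279674e-05,
        1.52299351e+00, -8.53568388e-02]), 'dq': array([-0.00065685, -0.00151581, -0.00232418, -0.00019241,  0.00083581,
        0.00063072]), 'joint_torque': array([ 1.22962923e-03, -5.59845078e+01, -4.91763389e+01,  7.68882665e-02,
        3.57840245e-02, -9.99600070e-05]), 'tool_pos': array([ 0.22005024, -0.55755874,  0.20598238]), 'orientation': array([-3.08450667e+00, -5.86412628e-01,  3.20639379e-04]), 'force': array([ 0.09901039, -0.60724886,  0.66525379]), 'wrist_torque': array([-0.0175596 , -0.01737047, -0.03194563]), 'gripper_force': 0.0, 'opening': 0.09297400538883017}
side {'vertical_fov': 44.82500071519874, 'cx': 319.86315335152335, 'cy': 240.92145061858886, 'R': array([[-0.93002781, -0.36746933,  0.00381621],
       [-0.26747935,  0.66976927, -0.69272211],
       [ 0.25199815, -0.64527159, -0.7211945 ]]), 't': array([0.45797321, 0.27317992, 1.9531473 ])}
top {'vertical_fov': 48.04776515058071, 'cx': 324.90927520614594, 'cy': 233.57605882552627, 'R': array([[-0.09674949, -0.99529084,  0.00597305],
       [-0.97519225,  0.09359189, -0.2006007 ],
       [ 0.19909701, -0.02523289, -0.97965488]]), 't': array([0.02250924, 0.52098505, 1.51789441])}
```

View pics/side0.png

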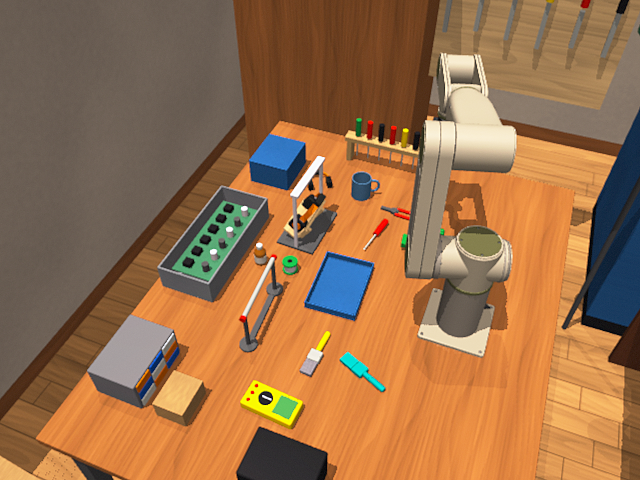

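View pics/top0.png

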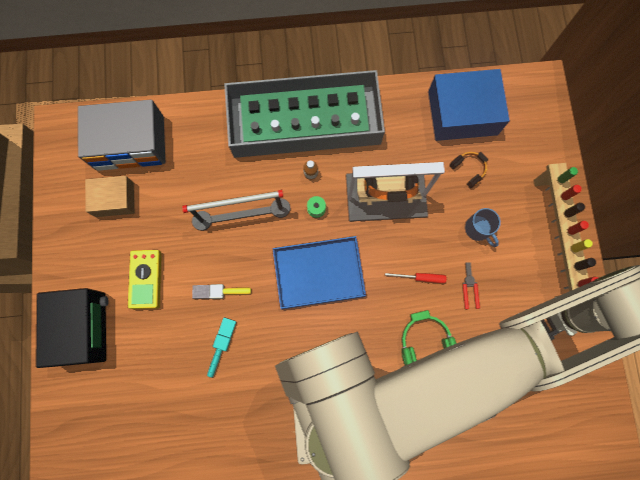

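Top view: orange headsets at (390,190), in the easel, and at (470,167), small and lying flat; a green one at (427,335). The one in the easel is larger and not green, so it fits. Brushes: yellow at (222,292) is meant, turquoise at (222,347) is not. Red screwdriver at (415,278); the others hang in a rack. I'll confirm this in one enlarged crop.

```bash
cat > h.py <<'E'
import numpy as np, cv2
from scipy.optimize import least_squares
from scipy.spatial.transform import Rotation as Ro
from plant import robot
def cams():
    return {n:robot.read_camera(n) for n in("side","top")}
def K(c): return 240/np.tan(np.radians(c["vertical_fov"])/2)
def proj(c,X):
    p=c["R"]@np.asarray(X,float)+c["t"]; return np.array([c["cx"],c["cy"]])+K(c)*p[:2]/p[2]
def atz(c,uv,z):
    d=c["R"].T@np.array([(uv[0]-c["cx"])/K(c),(uv[1]-c["cy"])/K(c),1]); o=-c["R"].T@c["t"]
    return o+d*(z-o[2])/d[2]
def tri(cs,uvs):
    r=least_squares(lambda X:np.concatenate([proj(cs[n],X)-uvs[n] for n in uvs]),[.5,0,.1]); return r.x,np.sqrt(2*r.cost)
E
python3 - <<'E'
from h import *
cs=cams()
import pickle; pickle.dump(cs,open("c0.pkl","wb"))
f=cs["top"]["frame"]; g=cs["side"]["frame"]
out=np.zeros((600,800,3),np.uint8)
def put(im,x,y,w,h,s,X,Y): out[Y:Y+h*s,X:X+w*s]=cv2.resize(im[y:y+h,x:x+w],None,fx=s,fy=s,interpolation=cv2.INTER_CUBIC)
put(f,340,140,155,85,3,0,0)      # easel top
put(g,270,145,80,110,4,480,0)
put(f,375,262,80,30,4,0,270)
put(f,180,280,80,25,4,0,400)
put(f,180,185,116,50,3,360,445) # rail
cv2.imwrite("pics/crop1.png",out[:,:,::-1])
c=cs["top"]
for nm,uv,z in [("scr end",(447,279),.012),("scr tip",(386,275),.005),("br end",(251,291.5),.008),("br tip",(193,292),.008),("tray1",(274,248),.03),("tray2",(355,238),.03),("tray3",(366,298),.03),("tray4",(283,308),.03),("capL",(184,209),.157),("capR",(283,193),.157)]: print(nm,atz(c,uv,z).round(4))
E
```

```text
scr end [ 0.3586 -0.3737  0.012 ]
scr tip [ 0.3885 -0.197   0.005 ]
br end [0.3778 0.2039 0.008 ]
br tip [0.3927 0.3731 0.008 ]
tray1 [0.4965 0.125  0.03  ]
tray2 [ 0.5036 -0.1155  0.03  ]
tray3 [ 0.3248 -0.1281  0.03  ]
tray4 [0.3193 0.1129 0.03  ]
capL [0.6049 0.3528 0.157 ]
capR [0.6244 0.0791 0.157 ]
```

View pics/crop1.png

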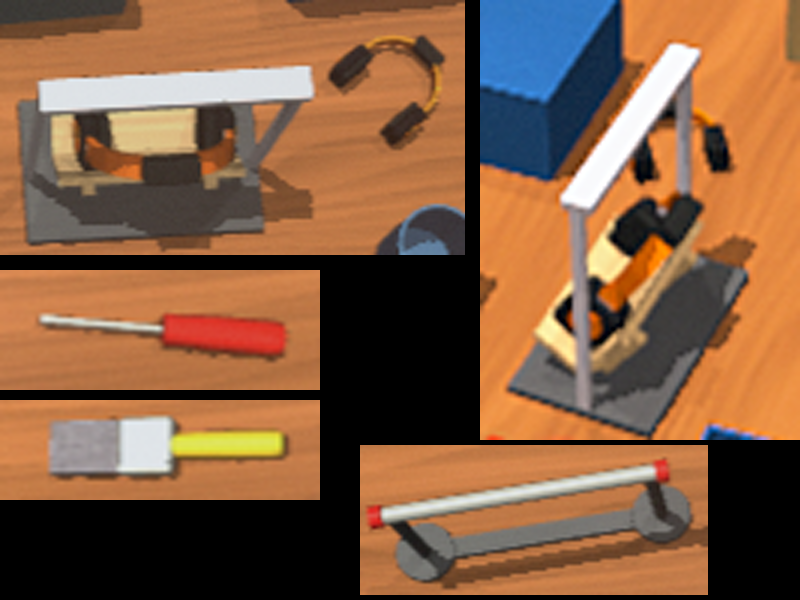

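The crop confirms the targets: easel headset with its pad at top pixel (397,196), red screwdriver, yellow brush, and the rail bar from (184,209) to (283,193). Next I'll fit the easel, strip and rail poses.

Run:
```python
from h import *
import pickle; cs=pickle.load(open("c0.pkl","rb"))
T=lambda x,y:(340+x/3-.33,140+y/3-.33); S=lambda x,y:(270+(x-480)/4-.4,145+y/4-.4)
P={"nx+":((39,83),(563,197)),"nx-":((41,110),(589,209)),"fx+":((310,67),(672,43)),"fx-":((313,93),(699,52))}
for k,(a,b) in P.items():
    X,e=tri(cs,{"top":T(*a),"side":S(*b)}); print("strip",k,X.round(4),round(e,2))
for k,a in {"+y+x":(20,102),"+y-x":(30,242),"-y-x":(262,232)}.items(): print("base top",k,atz(cs["top"],T(*a),.01).round(4))
for k,a in {"+y+x":(509,388),"+y-x":(650,434),"-y-x":(747,270)}.items(): print("base side",k,atz(cs["side"],S(*a),.01).round(4))
# red masks
for n in cs:
    f=cs[n]["frame"]; h=cv2.cvtColor(f,cv2.COLOR_RGB2HSV)
    m=(((h[...,0]<5)|(h[...,0]>174))&(h[...,1]>190)&(h[...,2]>120)).astype(np.uint8)
    k,_,st,ce=cv2.connectedComponentsWithStats(m)
    print(n,[(ce[i].round(1).tolist(),int(st[i,4])) for i in range(1,k) if st[i,4]>8])
```

```text
strip nx+ [ 0.6435 -0.1097  0.2713] 0.71
strip nx- [ 0.6204 -0.1094  0.266 ] 0.33
strip fx+ [ 0.636  -0.3433  0.2701] 0.7
strip fx- [ 0.612  -0.3434  0.2678] 0.17
base top +y+x [ 0.7099 -0.1124  0.01  ]
base top +y-x [ 0.5628 -0.107   0.01  ]
base top -y-x [ 0.5508 -0.3407  0.01  ]
base side +y+x [ 0.7105 -0.11    0.01  ]
base side +y-x [ 0.5647 -0.1046  0.01  ]
base side -y-x [ 0.5585 -0.3453  0.01  ]
side [([585.0, 3.4], 57), ([369.5, 129.3], 82), ([392.6, 134.3], 89), ([403.2, 210.8], 25), ([401.3, 216.0], 38), ([380.9, 226.7], 99), ([274.0, 256.2], 14), ([242.8, 318.5], 33)]
top [([576.8, 188.3], 47), ([280.8, 194.9], 10), ([184.8, 210.4], 14), ([583.9, 224.5], 53), ([430.7, 277.6], 231), ([594.2, 277.8], 13), ([463.3, 286.3], 9), ([477.0, 291.0], 9), ([467.1, 300.5], 10), ([477.5, 303.9], 17), ([465.7, 306.2], 9)]
```

>>> apply_moves(
  delta_pos=[
    [0,0,-2],
  ],
  twist=[
    [0,0.1,0],
  ],
)

```text
$.twist[0]: bad value
```

The tool only yaws, so I'll check how orientation behaves at the edge of reach, with the arm clear above the bench.

>>> apply_moves(
  delta_pos=[
    [0,0,-6],
    [0,0,-6],
    [0,0,-6],
    [0,6,0],
    [0,6,0],
    [0,6,0],
    [0,6,0],
    [0,6,0],
  ],
  twist=[0,0,0,0,0,0,0,0],
)

```text
t: 1.2
tool_pos: [0.3024, -0.7679, 0.3738]
orientation: [3.053, 0.58, 0.01]
force: [20.5, -56.7, 30.1]
opening: 0.093
gripper_force: 0.0
```

>>> apply_moves(
  delta_pos=[
    [0,6,0],
    [0,6,0],
    [0,6,0],
    [0,0,0],
  ],
  twist=[0,0,0,0],
)

```text
t: 1.7
tool_pos: [0.3279, -0.8322, 0.3282]
orientation: [2.943, 0.559, 0.042]
force: [-0.2, 1.3, 0.5]
opening: 0.0931
gripper_force: 0.0
```

>>> apply_moves(
  delta_pos=[
    [0,-4,0],
    [0,-4,0],
    [0,-4,0],
    [0,0,0],
  ],
  twist=[0,0,0,0],
)

```text
t: 2.2
tool_pos: [0.2954, -0.7503, 0.3185]
orientation: [2.948, 0.561, 0.041]
force: [0.4, 0.5, -0.3]
opening: 0.0928
gripper_force: 0.0
```

The tilt gained at the reach limit stays. So the lean can be adjusted by pushing against reach limits. Next I'll test the inner limit to see if it takes the lean away.

>>> apply_moves(
  delta_pos=[
    [0,-4,-1],
    [0,-6,-1],
    [0,-6,-1],
    [0,-6,-1],
    [0,-6,-1],
    [0,-6,-1],
    [0,-5,-1],
    [0,-4,-1],
  ],
  twist=[0,0,0,0,0,0,0,0],
)

```text
t: 3.2
tool_pos: [0.1363, -0.3483, 0.3392]
orientation: [2.934, 0.558, 0.043]
force: [0.5, -0.3, 1.5]
opening: 0.0929
gripper_force: 0.0
```

>>> apply_moves(
  delta_pos=[
    [0,-3,0],
    [0,-3,0],
    [0,-3,0],
    [0,-3,0],
  ],
  twist=[0,0,0,0],
)

```text
t: 3.7
tool_pos: [0.1066, -0.2737, 0.3311]
orientation: [2.976, 0.565, 0.032]
force: [0.0, 0.4, -0.4]
opening: 0.093
gripper_force: 0.0
```

```bash
cat >> h.py <<'E'
def st():
    s=robot.read_state(); M=Ro.from_rotvec(s["orientation"]).as_matrix()
    print("t",round(s["t"],2),"q",s["q"].round(2),"p",s["tool_pos"].round(4),"open",round(s["opening"],4),"gf",round(s["gripper_force"],1))
    print("x",M[:,0].round(3),"y",M[:,1].round(3),"z",M[:,2].round(3)); return s,M
E
python3 -c "
from h import *
st()"
```

```text
t 3.7 q [-1.41 -0.89  2.05  0.02  1.88 -0.2 ] p [ 0.1066 -0.2737  0.3311] open 0.093 gf 0.0
x [ 0.93   0.367 -0.   ] y [ 0.364 -0.924  0.114] z [ 0.041 -0.106 -0.994]
```

>>> apply_moves(
  delta_pos=[
    [0,-3,0],
    [0,-3,0],
    [0,-3,0],
    [0,0,0],
  ],
  twist=[0,0,0,0],
)

```text
t: 4.2
tool_pos: [0.0956, -0.2465, 0.3417]
orientation: [3.038, 0.578, 0.015]
force: [-0.2, -0.8, 0.5]
opening: 0.0929
gripper_force: 0.0
```

```bash
python3 -c "
from h import *
st()"
```

```text
t 4.2 q [-1.41 -0.89  2.02  0.01  1.96 -0.21] p [ 0.0956 -0.2465  0.3417] open 0.0929 gf 0.0
x [0.93  0.367 0.   ] y [ 0.367 -0.929  0.05 ] z [ 0.019 -0.046 -0.999]
```

>>> apply_moves(
  delta_pos=[
    [0,-3,0],
    [0,-3,0],
    [0,-1,0],
    [0,0,0],
  ],
  twist=[0,0,0,0],
)

```text
t: 4.7
tool_pos: [0.0866, -0.2247, 0.3558]
orientation: [3.084, 0.586, 0.002]
force: [-0.3, -0.6, -0.6]
opening: 0.0929
gripper_force: 0.0
```

```bash
python3 -c "
from h import *
st()"
```

```text
t 4.7 q [-1.42 -0.89  1.99  0.    2.04 -0.22] p [ 0.0866 -0.2247  0.3558] open 0.0929 gf 0.0
x [0.93  0.367 0.001] y [ 0.367 -0.93   0.003] z [ 0.002 -0.002 -1.   ]
```

>>> apply_moves(
  delta_pos=[
    [0,3,0],
    [0,4,0],
    [0,4,0],
    [0,4,0],
    [0,4,0],
    [0,4,0],
    [0,4,0],
    [-4,3,0],
  ],
  twist=[-0.166,-0.166,-0.166,-0.166,-0.166,-0.166,-0.166,0],
)

```text
t: 5.7
tool_pos: [0.3168, -0.4259, 0.3566]
orientation: [2.25, 2.188, 0.001]
force: [-0.1, -0.2, 1.4]
opening: 0.093
gripper_force: 0.0
```

```bash
python3 -c "
from h import *
st()"
```

```text
t 5.7 q [-1.03 -0.07  1.43  0.    1.79 -1.  ] p [ 0.3168 -0.4259  0.3566] open 0.093 gf 0.0
x [ 0.028  1.    -0.002] y [ 1.    -0.028  0.003] z [ 0.002 -0.002 -1.   ]
```

>>> apply_moves(
  delta_pos=[
    [4,4,0],
    [4.3,4.3,0],
    [4.3,4.3,0],
    [4.3,4.3,0],
    [4.3,4.3,0],
    [4.3,4.3,0],
    [4.3,4.3,0],
    [4,4,0],
  ],
  twist=[0,0,0,0,0,0,0,0],
)

```text
t: 6.7
tool_pos: [0.6649, -0.0978, 0.3555]
orientation: [2.256, 2.184, -0.001]
force: [0.5, -0.7, 1.4]
opening: 0.0931
gripper_force: 0.0
```

>>> apply_moves(
  delta_pos=[
    [5,4,0],
    [2,4,0],
    [0,4,0],
    [0,4,0],
    [0,4,0],
    [0,4,0],
    [0,4,0],
    [0,4,0],
  ],
  twist=[0,0,0,0,0,0,0,0],
)

```text
t: 7.7
tool_pos: [0.879, -0.0372, 0.3164]
orientation: [2.204, 2.133, 0.103]
force: [0.3, 0.9, -0.2]
opening: 0.093
gripper_force: 0.0
```

```bash
python3 -c "
from h import *
st()"
```

```text
t 7.7 q [-0.1   1.06  0.02  0.    1.96 -0.07] p [ 0.879  -0.0372  0.3164] open 0.093 gf 0.0
x [ 0.033  0.999 -0.002] y [ 0.995 -0.033  0.099] z [ 0.099 -0.006 -0.995]
```

>>> apply_moves(
  delta_pos=[
    [0,5,-3],
    [0,5,-3],
    [0,5,-3],
    [0,5,-3],
    [0,5,-3],
    [0,5,-3],
  ],
  twist=[0,0,0,0,0,0],
)

```text
t: 8.45
tool_pos: [0.9201, -0.0364, 0.4373]
orientation: [2.061, 1.995, 0.346]
force: [0.2, 0.5, -1.1]
opening: 0.0932
gripper_force: 0.0
```

```bash
python3 -c "
from h import *
st()"
```

```text
t 8.45 q [-0.1   0.94  0.02  0.02  1.83 -0.06] p [ 0.9201 -0.0364  0.4373] open 0.0932 gf 0.0
x [ 0.033  0.999 -0.005] y [ 0.94  -0.03   0.341] z [ 0.341 -0.016 -0.94 ]
```

>>> apply_moves(
  delta_pos=[
    [0,5,-3],
    [0,5,-3],
    [0,5,-3],
    [0,5,-3],
    [0,5,-3],
  ],
  twist=[0,0,0,0,0],
)

```text
t: 9.07
tool_pos: [0.9262, -0.0348, 0.5614]
orientation: [1.938, 1.876, 0.52]
force: [-0.3, 0.7, -0.3]
opening: 0.0928
gripper_force: 0.0
```

```bash
python3 -c "
from h import *
st()"
```

```text
t 9.07 q [-0.11  0.82  0.02  0.03  1.75 -0.06] p [ 0.9262 -0.0348  0.5614] open 0.0928 gf 0.0
x [ 0.034  0.999 -0.006] y [ 0.854 -0.026  0.52 ] z [ 0.52  -0.022 -0.854]
```

>>> apply_moves(
  delta_pos=[
    [0,5,-3],
    [0,3.5,-2],
  ],
  twist=[0,0],
)

```text
t: 9.32
tool_pos: [0.9217, -0.0341, 0.6078]
orientation: [1.894, 1.834, 0.576]
force: [-0.1, -0.5, -1.3]
opening: 0.0929
gripper_force: 0.0
```

Run:
```python
from h import *
s,M=st()
import pickle; cs=pickle.load(open("c0.pkl","rb"))
yaw=-.035; E=Ro.from_euler("z",yaw).as_matrix(); o=np.array([.632,-.228,0])
lean=E@Ro.from_euler("y",-35,degrees=True).as_matrix()
under=o+E@[-.04,0,.15]; crown=under+lean@[0,0,.024]; print("crown",crown)
for n in cs: 
    print(n,"crown",proj(cs[n],crown).round(1),"pad corners",[proj(cs[n],under+lean@[a,b,c]).round(1).tolist() for a,b,c in[(-.012,.027,.024),(-.012,-.027,.024),(-.012,.027,0),(-.012,-.027,0)]])
pre=crown+lean@[0,0,.010]   # TCP such that grasp point = crown+4mm
far=pre+lean@[0,0,.12]
d=far-s["tool_pos"]; print("far",far,"delta tool cm",(M.T@d*100).round(2))
```

```text
t 9.32 q [-0.11  0.77  0.02  0.04  1.73 -0.06] p [ 0.9217 -0.0341  0.6078] open 0.0929 gf 0.0
x [ 0.034  0.999 -0.006] y [ 0.817 -0.024  0.577] z [ 0.576 -0.024 -0.817]
crown [ 0.57826709 -0.22611858  0.16965965]
side crown [320.9 199.7] pad corners [[320.4, 206.4], [326.3, 197.3], [317.0, 209.3], [322.8, 200.2]]
top crown [395.3 197.7] pad corners [[385.5, 202.4], [405.1, 201.2], [384.3, 199.4], [403.6, 198.3]]
far [ 0.50374782 -0.22350934  0.27614941] delta tool cm [-20.16 -52.79   3.48]
```

Run:
```python
from h import *
import pickle; cs=pickle.load(open("c0.pkl","rb"))
for n,(x0,x1,y0,y1) in {"top":(378,416,186,208),"side":(306,342,186,220)}.items():
    v=cs[n]["frame"][y0:y1,x0:x1].max(2); print(n,x0,y0); print("\n".join("".join("#" if a<45 else "+" if a<75 else "." for a in r) for r in v))
```

```text
top 378 186
............................++++++++..
............................+++++++...
............................++++++....
............................+++.......
......................................
.......................+.++...........
..........++++++++++++++++++..........
..........++++++++++++++++++..........
..........+++++++++++++++++++.........
..........+++++++++++++++++++.........
..........+++++++++++++++++++.........
..........+++++++++++++++++++.........
..........+++++++++++++++++++.........
..........+++++++++++++++++++.........
..........+++++++++++++++++++.........
.........++++++++++++++++++++.......++
++++++++++++++++++++++++++++++.....+++
++++++++++++++++++++++++++++++....++++
++++++++++++++++++++++++++++++++++++++
++++++++++++++++++++++++++++++++++++++
++++++++++++++++++++++++++++++++++++++
+++++++++++++++++++++++++++++++++++++.
side 306 186
...####...............####..........
...####...............#+#+..........
...####.............................
...####.............................
....#...............................
................................
[... 340 characters left out ...]
#########++#+##...................
############++##....................
######+.+######.....................
######...+#####.....................
#####.....+###......................
####........#.......................
###+................................
.##.................................
....................................
....................................
.....................++++...........
..................+++++++++.........
................+++++++++++.........
..............++++++++++++....+.....
.............+++++++++++++....+.....
............+++++++++++++....+......
...........++++++++++++++...........
..........+++++++++++++++...+.......
.........++++++++++++++++..+........
```

Run:
```python
from h import *
import pickle, itertools; cs=pickle.load(open("c0.pkl","rb"))
E=Ro.from_euler("z",-.035).as_matrix(); lean=E@Ro.from_euler("y",-35,degrees=True).as_matrix()
C=np.array(list(itertools.product([-.012,.012],[-.027,.027],[0,.024])))
u0=np.array([.632,-.228,0])+E@[-.04,0,.15]
def bb(d):
    r={}
    for n in cs:
        p=np.array([proj(cs[n],u0+d+lean@c) for c in C]); r[n]=np.r_[p.min(0),p.max(0)]
    return r
print({k:v.round(1) for k,v in bb(np.zeros(3)).items()})
def f(d):
    b=bb(d); t,s=b["top"],b["side"]
    return [t[0]-387.5,t[2]-407,t[1]-191.5,s[1]-193.7,s[2]-324.5,s[3]-206.4]
r=least_squares(f,np.zeros(3)); print(r.x.round(4),np.round(r.fun,2), {k:v.round(1) for k,v in bb(r.x).items()})
print("crown",(u0+r.x+lean@[0,0,.024]).round(4))
```

```text
{'side': array([312. , 193. , 326.3, 209.3]), 'top': array([384.3, 190.1, 405.2, 202.4])}
[ 0.0013 -0.0072 -0.0032] [-0.87  0.58 -1.74 -1.31  2.16  2.23] {'side': array([312.4, 192.4, 326.7, 208.6]), 'top': array([386.6, 189.8, 407.6, 202. ])}
crown [ 0.5796 -0.2333  0.1665]
```

>>> apply_moves(
  delta_pos=[
    [-2.5,-4,-2],
    [-2.5,-5,-2],
    [-2.5,-5,-2],
    [-2.5,-5,-2],
    [-2.5,-5,-2],
    [-2.5,-5,-2],
    [-2.5,-5,0],
    [-2.5,-5,0],
  ],
  twist=[0,0,0,0,0,0,0,0],
  gripper=5,
  squeeze=40,
)

```text
t: 10.32
tool_pos: [0.5776, -0.203, 0.4973]
orientation: [1.894, 1.838, 0.572]
force: [0.2, -1.5, 0.9]
opening: 0.05
gripper_force: 0.0
```

>>> apply_moves(
  delta_pos=[
    [-0.7,-5,0],
    [0,-5,0],
    [0,-3.8,0],
    [0,0,0],
  ],
  twist=[0,0,0,0],
)

```text
t: 10.82
tool_pos: [0.4643, -0.2066, 0.4166]
orientation: [1.898, 1.837, 0.571]
force: [0.1, 0.2, -0.2]
opening: 0.05
gripper_force: 0.0
```

```bash
cat >> h.py <<'E'
def to(X):
    s,M=st(); d=M.T@(np.asarray(X)-s["tool_pos"])*100; print("delta cm",d.round(2)); return d
E
python3 - <<'E'
from h import *
E=Ro.from_euler("z",-.035).as_matrix(); lean=E@Ro.from_euler("y",-35,degrees=True).as_matrix()
to(np.array([.579,-.232,.168])+lean@[0,0,.010])
E
```

```text
t 10.82 q [-0.85 -0.68  1.91  0.43  1.48 -0.76] p [ 0.4643 -0.2066  0.4166] open 0.05 gf 0.0
x [ 0.035  0.999 -0.006] y [ 0.82  -0.025  0.572] z [ 0.572 -0.025 -0.82 ]
delta cm [-1.99 -4.76 26.  ]
```

>>> apply_moves(
  delta_pos=[
    [-1,-2.4,1],
    [-1,-2.4,3],
    [0,0,5],
    [0,0,5],
    [0,0,4],
    [0,0,2],
    [0,0,0],
  ],
  twist=[0,0,0,0,0,0,0],
)

```text
t: 11.7
tool_pos: [0.541, -0.2292, 0.2258]
orientation: [1.896, 1.841, 0.573]
force: [-0.2, 0.2, -0.8]
opening: 0.0499
gripper_force: 0.0
```

Run:
```python
from h import *
E=Ro.from_euler("z",-.035).as_matrix(); lean=E@Ro.from_euler("y",-35,degrees=True).as_matrix()
to(np.array([.579,-.232,.168])+lean@[0,0,.010])
cs=cams(); f=cs["top"]["frame"]; g=cs["side"]["frame"]
out=np.zeros((480,800,3),np.uint8)
out[:,:400]=cv2.resize(f[140:260,330:430],(400,480),interpolation=cv2.INTER_CUBIC)
out[:,400:]=cv2.resize(g[130:250,270:370],(400,480),interpolation=cv2.INTER_CUBIC)
cv2.imwrite("pics/pre.png",out[:,:,::-1])
```

```text
t 11.7 q [-0.74 -0.46  2.1   0.44  1.05 -0.84] p [ 0.541  -0.2292  0.2258] open 0.0499 gf 0.0
x [ 0.031  1.    -0.005] y [ 0.82  -0.023  0.572] z [ 0.571 -0.022 -0.821]
delta cm [-0.14 -0.18  5.92]
```

View pics/pre.png

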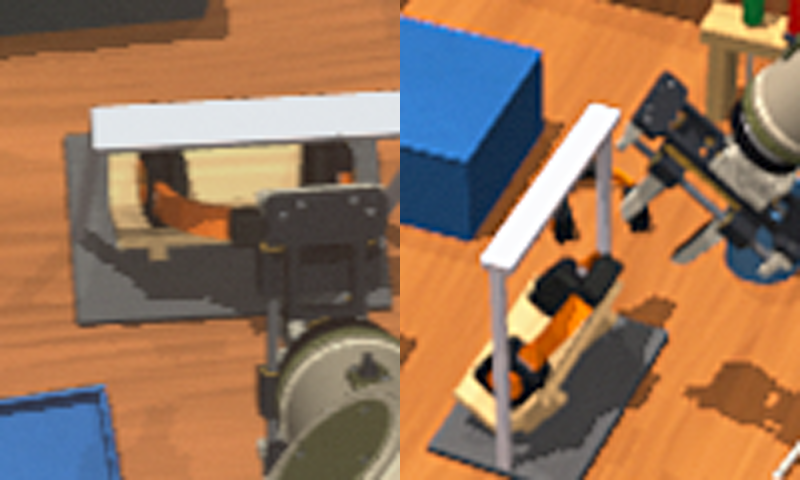

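Run:
```python
from h import *
s,M=st(); cs=cams()
for n,(ox,oy,qx) in {"top":(330,140,0),"side":(270,130,400)}.items():
    for d in([0,.025,.025],[0,-.025,.025],[0,0,-.06],[0,.094,-.059],[0,-.094,-.059]):
        p=proj(cs[n],s["tool_pos"]+M@d); print(n,d,((p-[ox,oy])*4+[qx,0]).round(0))
```

```text
t 11.8 q [-0.74 -0.46  2.1   0.44  1.05 -0.84] p [ 0.5411 -0.2302  0.2284] open 0.0502 gf 0.0
x [ 0.032  0.999 -0.007] y [ 0.819 -0.022  0.574] z [ 0.573 -0.024 -0.819]
top [0, 0.025, 0.025] [280. 212.]
top [0, -0.025, 0.025] [280. 283.]
top [0, 0, -0.06] [303. 294.]
top [0, 0.094, -0.059] [303. 151.]
top [0, -0.094, -0.059] [301. 429.]
side [0, 0.025, 0.025] [609. 232.]
side [0, -0.025, 0.025] [650. 268.]
side [0, 0, -0.06] [682. 205.]
side [0, 0.094, -0.059] [600. 135.]
side [0, -0.094, -0.059] [761. 275.]
```

Run:
```python
from h import *
s,M=st(); cs=cams()
out=np.zeros((600,800,3),np.uint8)
for i,(n,(ox,oy)) in enumerate({"top":(375,150),"side":(305,130)}.items()):
    im=cv2.resize(cs[n]["frame"][oy:oy+90,ox:ox+60],(400,600),interpolation=cv2.INTER_CUBIC)
    sc=600/90
    for d,col in(([0,.025,.025],(255,0,255)),([0,-.025,.025],(255,0,255)),([0,0,0],(0,255,255)),([0,.064,-.059],(0,255,0)),([0,-.064,-.059],(0,255,0))):
        p=(proj(cs[n],s["tool_pos"]+M@d)-[ox,oy]+.5)*sc; cv2.circle(im,tuple(int(v) for v in p),4,col,-1)
    p=(proj(cs[n],[.579,-.232,.168])-[ox,oy]+.5)*sc; cv2.circle(im,tuple(int(v) for v in p),4,(255,255,0),-1)
    out[:,i*400:i*400+400]=im
cv2.imwrite("pics/pre2.png",out[:,:,::-1])
```

```text
t 11.9 q [-0.74 -0.46  2.1   0.44  1.05 -0.84] p [ 0.541  -0.2307  0.2291] open 0.05 gf 0.0
x [ 0.033  0.999 -0.008] y [ 0.818 -0.022  0.575] z [ 0.574 -0.026 -0.818]
```

View pics/pre2.png

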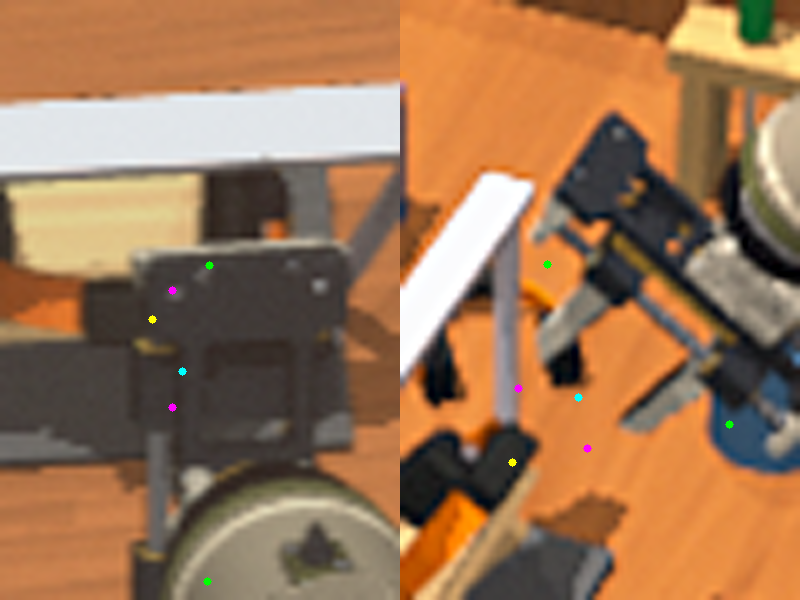

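Side crop: the fingertips at (545,370) and (630,430) point along the lean at the crown (512,462), but look about 2–3 cm further back than the kinematics say. I'll go in part way and re-measure.

>>> apply_moves(
  delta_pos=[
    [0,0,1.5],
    [0,0,1.5],
    [0,0,0.5],
    [0,0,0],
  ],
  twist=[0,0,0,0],
)

```text
t: 12.5
tool_pos: [0.5604, -0.2305, 0.1972]
orientation: [1.897, 1.84, 0.572]
force: [0.2, 0.2, -0.0]
opening: 0.0501
gripper_force: 0.0
```

```bash
python3 - <<'E'
from h import *
s,M=to([.579-.0057,-.232,.168+.0082]); cs=cams() if 0 else (0,0)
E
python3 - <<'E'
from h import *
s,M=st(); cs=cams()
out=np.zeros((600,800,3),np.uint8)
for i,(n,(ox,oy)) in enumerate({"top":(375,150),"side":(295,150)}.items()):
    im=cv2.resize(cs[n]["frame"][oy:oy+90,ox:ox+60],(400,600),interpolation=cv2.INTER_CUBIC)
    sc=600/90
    for d,col in(([0,.025,.025],(255,0,255)),([0,-.025,.025],(255,0,255)),([0,0,0],(0,255,255))):
        p=(proj(cs[n],s["tool_pos"]+M@d)-[ox,oy]+.5)*sc; cv2.circle(im,tuple(int(v) for v in p),4,col,-1)
    p=(proj(cs[n],[.579,-.232,.168])-[ox,oy]+.5)*sc; cv2.circle(im,tuple(int(v) for v in p),4,(255,255,0),-1)
    out[:,i*400:i*400+400]=im
cv2.imwrite("pics/pre3.png",out[:,:,::-1])
E
```

```text
t 12.5 q [-0.71 -0.38  2.1   0.44  0.97 -0.85] p [ 0.5604 -0.2305  0.1972] open 0.0501 gf 0.0
x [ 0.032  0.999 -0.005] y [ 0.82  -0.023  0.572] z [ 0.571 -0.023 -0.82 ]
delta cm [-0.1  -0.14  2.46]
t 12.5 q [-0.71 -0.38  2.1   0.44  0.97 -0.85] p [ 0.5604 -0.2305  0.1972] open 0.0501 gf 0.0
x [ 0.032  0.999 -0.005] y [ 0.82  -0.023  0.572] z [ 0.571 -0.023 -0.82 ]Traceback (most recent call last):
  File "<stdin>", line 2, in <module>
ValueError: too many values to unpack (expected 2)
```

View pics/pre3.png

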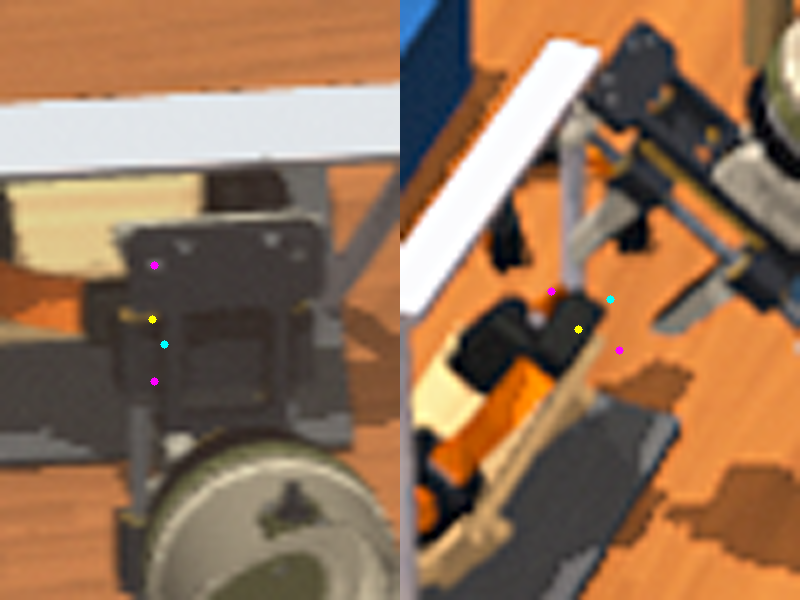

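>>> apply_moves(
  delta_pos=[
    [-0.1,-0.1,1],
    [0,0,1],
    [0,0,0.4],
    [0,0,0],
  ],
  twist=[0,0,0,0],
)

```text
t: 13.1
tool_pos: [0.5734, -0.2322, 0.1774]
orientation: [1.896, 1.84, 0.572]
force: [-0.1, -0.5, -0.9]
opening: 0.0497
gripper_force: 0.0
```

>>> apply_moves(
  delta_pos=[
    [0,0,0],
    [0,0,0],
    [0,0,0],
    [0,0,0],
  ],
  twist=[0,0,0,0],
  gripper=1.6,
  squeeze=5,
)

```text
t: 13.6
tool_pos: [0.5734, -0.2326, 0.1783]
orientation: [1.895, 1.839, 0.572]
force: [-0.2, 0.0, -0.1]
opening: 0.0174
gripper_force: 0.0
```

>>> apply_moves(
  delta_pos=[
    [0,0,0],
    [0,0,0],
    [0,0,0],
    [0,0,0.8],
    [0,0,0.8],
    [0,0,0.4],
    [0,0,0],
  ],
  twist=[0,0,0,0,0,0,0],
  gripper=5,
)

```text
t: 14.48
tool_pos: [0.5848, -0.2327, 0.1609]
orientation: [1.896, 1.84, 0.572]
force: [-0.4, -0.4, 0.3]
opening: 0.0499
gripper_force: 0.0
```

Run:
```python
from h import *
s,M=st(); cs=cams()
out=np.zeros((600,800,3),np.uint8)
for i,(n,(ox,oy)) in enumerate({"top":(375,150),"side":(295,150)}.items()):
    im=cv2.resize(cs[n]["frame"][oy:oy+90,ox:ox+60],(400,600),interpolation=cv2.INTER_CUBIC)
    out[:,i*400:i*400+400]=im
cv2.imwrite("pics/pre4.png",out[:,:,::-1])
```

```text
t 14.47 q [-0.67 -0.27  2.09  0.46  0.87 -0.86] p [ 0.5848 -0.2327  0.1609] open 0.0499 gf 0.0
x [ 0.032  0.999 -0.006] y [ 0.82  -0.023  0.572] z [ 0.572 -0.023 -0.82 ]
```

View pics/pre4.png

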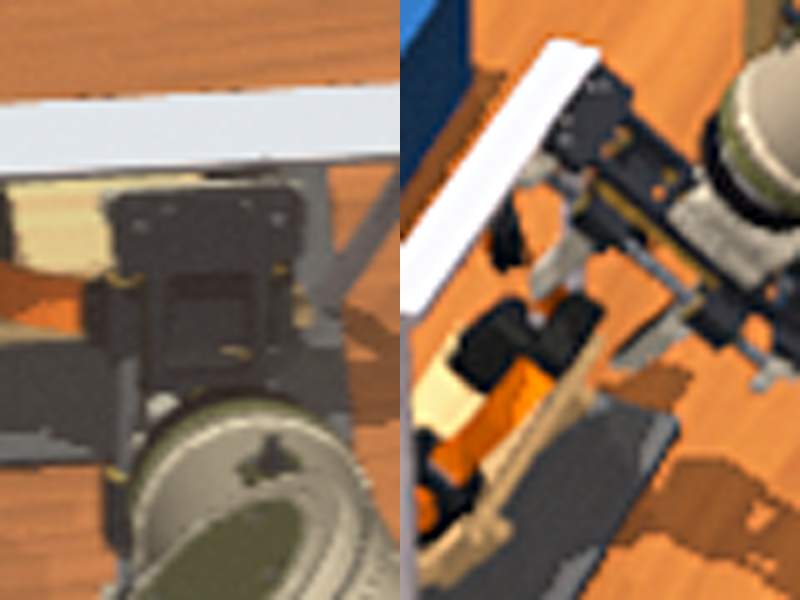

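Side crop: tip midpoint (575,330) now sits level with the crown top. I'll go 1.3 cm further, which clears the strip, and grip.

>>> apply_moves(
  delta_pos=[
    [0,0,0.5],
    [0,0,0.5],
    [0,0,0.3],
    [0,0,0],
  ],
  twist=[0,0,0,0],
)

```text
t: 15.08
tool_pos: [0.5922, -0.2331, 0.1506]
orientation: [1.896, 1.839, 0.572]
force: [-0.1, -0.3, -0.5]
opening: 0.0499
gripper_force: 0.0
```

>>> apply_moves(
  delta_pos=[
    [0,0,0],
    [0,0,0],
    [0,0,0],
    [0,0,0],
  ],
  twist=[0,0,0,0],
  gripper=1.6,
  squeeze=10,
)

```text
t: 15.58
tool_pos: [0.5923, -0.2334, 0.1513]
orientation: [1.895, 1.838, 0.572]
force: [-2.0, 0.6, 0.6]
opening: 0.0241
gripper_force: 10.0
```

>>> apply_moves(
  delta_pos=[
    [0,0,0],
    [0,0,0],
    [0,0.1,-0.3],
    [0,0.1,-0.7],
    [0,0,-1.2],
    [0,0,-2],
    [0,0,-2],
    [0,0,-2],
  ],
  twist=[0,0,0,0,0,0,0,0],
  gripper=1,
  squeeze=50,
)

```text
t: 16.58
tool_pos: [0.5462, -0.2313, 0.2205]
orientation: [1.895, 1.839, 0.572]
force: [0.1, 0.4, -2.5]
opening: 0.0237
gripper_force: 50.0
```

>>> apply_moves(
  delta_pos=[
    [0,0,-2.5],
    [0,0,-2.5],
    [0,0,-2.5],
    [0,0,-2.5],
    [0,0,-2.5],
    [0,0,-2.5],
    [0,0,-2],
    [0,0,-1],
  ],
  twist=[0,0,0,0,0,0,0,0],
)

```text
t: 17.58
tool_pos: [0.4433, -0.2273, 0.3687]
orientation: [1.894, 1.837, 0.571]
force: [0.2, -0.6, -2.6]
opening: 0.0232
gripper_force: 50.0
```

Run:
```python
from h import *
s,M=st(); print(s["force"].round(1)); cs=cams()
out=np.zeros((480,800,3),np.uint8)
for i,(n,(ox,oy)) in enumerate({"top":(330,140),"side":(270,80)}.items()):
    out[:,i*400:i*400+400]=cv2.resize(cs[n]["frame"][oy:oy+180,ox:ox+150],(400,480),interpolation=cv2.INTER_CUBIC)
cv2.imwrite("pics/lift.png",out[:,:,::-1])
```

```text
t 17.57 q [-0.94 -0.72  2.02  0.47  1.45 -0.88] p [ 0.4433 -0.2273  0.3687] open 0.0232 gf 50.0
x [ 0.033  0.999 -0.009] y [ 0.819 -0.022  0.574] z [ 0.573 -0.026 -0.819]
[ 0.2 -0.6 -2.6]
```

View pics/lift.png

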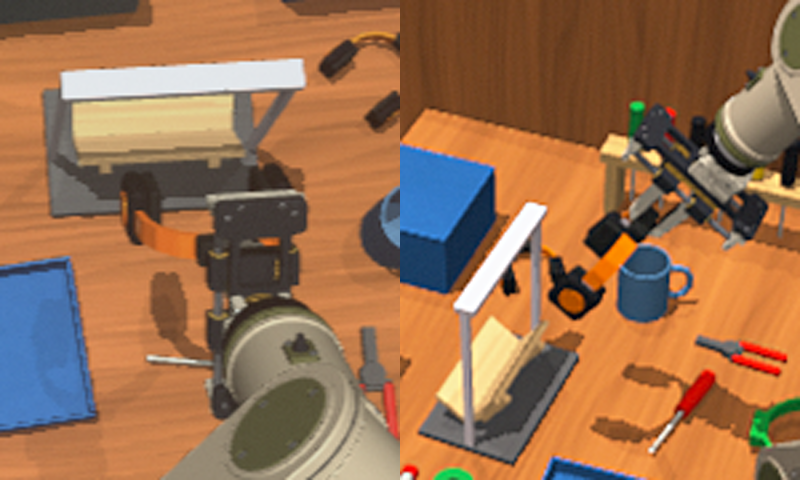

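Lift crop: the headset is held squarely in line with the fingers, cups clear of the easel. Next I'll move to y≈0 and remove the lean at the inner limit.

>>> apply_moves(
  delta_pos=[
    [2,-1,0],
    [3,-1,0],
    [3,-1,0],
    [3,-1,0],
    [3,-1,0],
    [3,-2,0],
    [3,-2,0],
    [1,-2,0],
  ],
  twist=[0,0,0,0,0,0,0,0],
)

```text
t: 18.68
tool_pos: [0.4486, -0.0497, 0.328]
orientation: [1.954, 1.923, 0.533]
force: [-0.6, -0.1, -2.2]
opening: 0.0234
gripper_force: 50.0
```

```bash
python3 -c "
from h import *
st()"
```

```text
t 18.68 q [-0.41 -0.89  2.14  0.22  1.42 -0.38] p [ 0.4486 -0.0497  0.328 ] open 0.0234 gf 50.0
x [0.01  1.    0.024] y [ 0.869 -0.02   0.494] z [ 0.494  0.016 -0.869]
```

>>> apply_moves(
  delta_pos=[
    [0.5,-2.5,-1],
    [0.5,-2.5,-1],
    [0.5,-2.5,-1],
    [0.5,-2.5,-1],
    [0.5,-2.5,-1],
    [0.5,-2.5,-1],
  ],
  twist=[0,0,0,0,0,0],
)

```text
t: 19.42
tool_pos: [0.3985, -0.046, 0.3432]
orientation: [2.029, 2.006, 0.457]
force: [0.0, -0.2, -2.8]
opening: 0.0232
gripper_force: 50.0
```

```bash
python3 -c "
from h import *
st()"
```

```text
t 19.43 q [-0.45 -0.89  2.08  0.21  1.61 -0.39] p [ 0.3985 -0.046   0.3432] open 0.0232 gf 50.0
x [0.002 0.999 0.046] y [ 0.92  -0.02   0.391] z [ 0.392  0.041 -0.919]
```

>>> apply_moves(
  delta_pos=[
    [-0.5,-3,-1],
    [-0.5,-3,-1],
    [-0.5,-3,-1],
    [-0.5,-3,-1],
    [-0.5,-3,-1],
    [-0.5,-3,-1],
  ],
  twist=[0,0,0,0,0,0],
)

```text
t: 20.18
tool_pos: [0.3001, -0.1232, 0.3674]
orientation: [2.094, 2.096, 0.416]
force: [0.3, 0.1, -2.5]
opening: 0.0232
gripper_force: 50.0
```

```bash
python3 -c "
from h import *
st()"
```

```text
t 20.18 q [-0.92 -0.89  2.01  0.31  1.9  -0.8 ] p [ 0.3001 -0.1232  0.3674] open 0.0232 gf 50.0
x [-0.014  0.996  0.089] y [ 0.954 -0.013  0.298] z [ 0.298  0.089 -0.95 ]
```

>>> apply_moves(
  delta_pos=[
    [2,1,0],
    [3.5,1.5,0],
    [3.5,1.5,0],
    [3.5,1,0],
    [3.5,1,0],
    [3.5,1,0],
    [3.5,1,0],
    [3.5,0,0],
  ],
  twist=[0,0,0,0,0,0,0,0],
)

```text
t: 21.18
tool_pos: [0.3769, 0.1391, 0.4165]
orientation: [2.097, 2.099, 0.415]
force: [0.4, -0.0, -2.5]
opening: 0.0235
gripper_force: 50.0
```

```bash
python3 -c "
from h import *
st()"
```

```text
t 21.18 q [ 0.19 -0.73  1.83  0.03  1.72  0.2 ] p [0.3769 0.1391 0.4165] open 0.0235 gf 50.0
x [-0.015  0.996  0.091] y [ 0.955 -0.013  0.295] z [ 0.295  0.091 -0.951]
```

>>> apply_moves(
  delta_pos=[
    [-1,-3.5,-1],
    [-1.2,-4,-1],
    [-1.2,-4,-1],
    [-1.2,-4,-1],
    [-1.2,-4,-1],
    [-1.2,-4,-1],
    [-1.2,-4,0],
    [-1.2,-4,0],
  ],
  twist=[0,0,0,0,0,0,0,0],
)

```text
t: 22.18
tool_pos: [0.1876, 0.1223, 0.4838]
orientation: [2.153, 2.142, 0.167]
force: [0.4, 0.6, -2.7]
opening: 0.0233
gripper_force: 50.0
```

```bash
python3 -c "
from h import *
st()"
```

```text
t 22.18 q [ 0.45 -0.89  1.74 -0.07  2.15  0.41] p [0.1876 0.1223 0.4838] open 0.0233 gf 50.0
x [0.005 1.    0.007] y [ 0.989 -0.006  0.148] z [ 0.148  0.007 -0.989]
```

>>> apply_moves(
  delta_pos=[
    [-2,2,0],
    [-3,2,0],
    [-3,2,0],
    [-2,0,0],
    [0,-3,0],
    [0,-3.5,0],
    [0,-3.5,0],
    [0,-3.5,0],
  ],
  twist=[0,0,0,0,0,0,0,0],
)

```text
t: 23.18
tool_pos: [0.1733, 0.0347, 0.5225]
orientation: [2.183, 2.171, 0.083]
force: [0.8, 0.6, -2.5]
opening: 0.0234
gripper_force: 50.0
```

```bash
python3 -c "
from h import *
st()"
```

```text
t 23.18 q [-0.1  -0.89  1.65  0.    2.3  -0.09] p [0.1733 0.0347 0.5225] open 0.0234 gf 50.0
x [ 0.006  1.    -0.005] y [ 0.997 -0.006  0.082] z [ 0.082 -0.005 -0.997]
```

>>> apply_moves(
  delta_pos=[
    [0,-3.5,0],
    [0,-3.5,0],
    [0,-3.5,0],
    [0,-2.5,0],
  ],
  twist=[0,0,0,0],
)

```text
t: 23.68
tool_pos: [0.0918, 0.0613, 0.5653]
orientation: [2.198, 2.183, 0.001]
force: [0.7, 0.6, -1.9]
opening: 0.0233
gripper_force: 50.0
```

```bash
python3 -c "
from h import *
st()"
```

```text
t 23.68 q [ 0.25 -0.89  1.54 -0.06  2.47  0.21] p [0.0918 0.0613 0.5653] open 0.0233 gf 50.0
x [ 0.007  1.    -0.03 ] y [ 0.999 -0.006  0.031] z [ 0.031 -0.031 -0.999]
```

>>> apply_moves(
  delta_pos=[
    [1,3,0.5],
    [1.5,5,1],
    [1.5,5,1],
    [1.5,5,1],
    [1.5,5,1],
    [1.5,5,1],
    [1.5,5,1],
    [1.5,4,0.5],
  ],
  twist=[0,0,0,0,0,0,0,0],
)

```text
t: 24.68
tool_pos: [0.4673, 0.1723, 0.5007]
orientation: [2.199, 2.185, -0.003]
force: [-0.1, -0.2, -2.1]
opening: 0.0238
gripper_force: 50.0
```

>>> apply_moves(
  delta_pos=[
    [0,0,0],
    [0,0,0],
    [0,0,0],
    [0,0,0],
    [0,0,0],
    [0,0,0],
    [0,0,0],
    [0,0,0],
  ],
  twist=[-0.15,-0.182,-0.182,-0.182,-0.182,-0.182,-0.182,-0.182],
)

```text
t: 25.68
tool_pos: [0.4656, 0.1719, 0.5019]
orientation: [0.228, 3.101, -0.044]
force: [0.1, 0.3, -2.1]
opening: 0.0234
gripper_force: 50.0
```

Run:
```python
from h import *
import pickle; cs=pickle.load(open("c0.pkl","rb"))
a,e=tri(cs,{"top":(280.8,194.9),"side":(274,256.2)}); b,e2=tri(cs,{"top":(184.8,210.4),"side":(242.8,318.5)})
print(a,b,e,e2,"mid",(a+b)/2,"len",np.linalg.norm(a-b)); d=b-a; print("rail y az",np.arctan2(d[1],d[0]))
s,M=st(); print("tool y az",np.arctan2(M[1,1],M[0,1]))
```

```text
[0.62015818 0.08564245 0.16269165] [0.60254658 0.35061041 0.15969158] 1.2474709193017726 1.3808355849285423 mid [0.61135238 0.21812643 0.16119161] len 0.26556955485456274
rail y az 1.63716561768947
t 25.68 q [ 0.28 -0.08  1.17 -0.04  2.04 -1.16] p [0.4656 0.1719 0.5019] open 0.0234 gf 50.0
x [-0.989  0.146 -0.033] y [ 0.147  0.989 -0.026] z [ 0.029 -0.031 -0.999]
tool y az 1.4234583939010959
```

>>> apply_moves(
  delta_pos=[
    [0,0,0],
    [0,0,0],
    [-2,0.5,1],
    [-3,0.7,1.5],
    [-3,0.7,2],
    [-3,0.7,2],
    [-2.5,0.6,1.5],
    [-1.5,0.3,1],
  ],
  twist=[-0.11,-0.105,0,0,0,0,0,0],
)

```text
t: 26.68
tool_pos: [0.6166, 0.2135, 0.4128]
orientation: [-0.097, 3.114, -0.05]
force: [-0.2, -0.0, -2.2]
opening: 0.0234
gripper_force: 50.0
```

Run:
```python
from h import *
to([.613,.217,.36]); cs=cams(); 
import pickle; pickle.dump(cs,open("c1.pkl","wb"))
out=np.zeros((600,800,3),np.uint8)
for i,(n,(ox,oy)) in enumerate({"top":(170,130),"side":(200,160)}.items()):
    out[:,i*400:i*400+400]=cv2.resize(cs[n]["frame"][oy:oy+180,ox:ox+120],(400,600),interpolation=cv2.INTER_CUBIC)
cv2.imwrite("pics/rail.png",out[:,:,::-1])
```

```text
t 26.68 q [ 0.28  0.28  0.94 -0.04  1.9  -1.37] p [0.6166 0.2135 0.4128] open 0.0234 gf 50.0
x [-0.998 -0.062 -0.025] y [-0.062  0.998 -0.033] z [ 0.027 -0.031 -0.999]
delta cm [0.47 0.54 5.26]
```

View pics/rail.png

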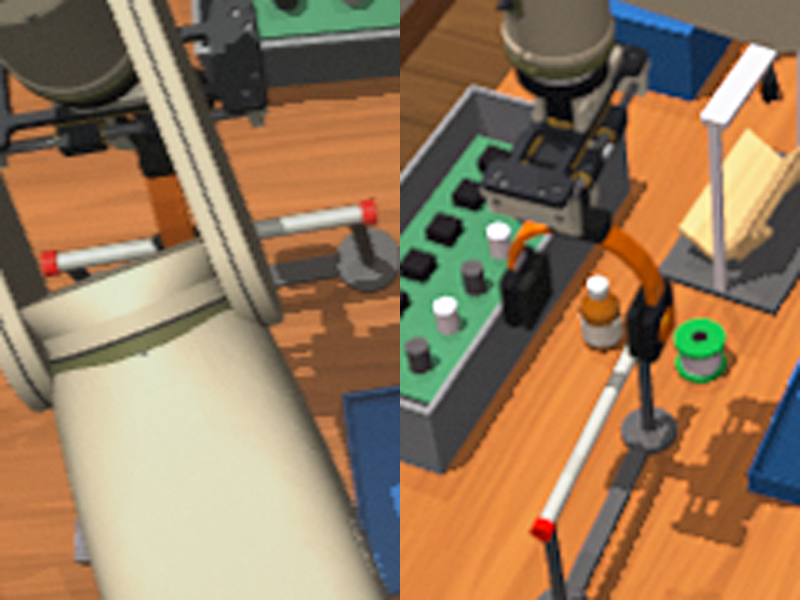

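Run:
```python
from h import *
import pickle; cs=pickle.load(open("c1.pkl","rb")); c=cs["side"]
s,M=st()
f=lambda x,y:np.array([200+(x-400)/3.333-.35,160+y/3.333-.35])
print("TCP",proj(c,s["tool_pos"]),"pad obs",f(597,225))
pts={(0,0,.012):f(597,225),(0,.0605,-.095):f(527,290),(0,-.0605,-.095):f(650,320)}
H=np.column_stack([M[:,1],-M[:,0]*-1,-M[:,2]]); H[:,1]=np.cross(H[:,2],H[:,0])
def g(T): return np.concatenate([proj(c,T+H@np.array(k))-v for k,v in pts.items()])
r=least_squares(g,s["tool_pos"]); print("under",r.x,r.fun.round(1),"rel TCP",(r.x-s["tool_pos"]).round(3), H.round(2))
# dark map side
v=c["frame"][200:270,230:285].max(2)
print("\n".join("".join("#" if a<45 else "+" if a<75 else "." for a in q) for q in v))
```

```text
t 26.77 q [ 0.28  0.28  0.94 -0.04  1.9  -1.37] p [0.6163 0.2133 0.4117] open 0.0233 gf 50.0
x [-0.998 -0.062 -0.023] y [-0.061  0.998 -0.034] z [ 0.025 -0.032 -0.999]
TCP [253.0920997  229.10501283] pad obs [258.75591059 227.15675068]
under [ 106494.10385196 -182779.49244368 -219525.05657737] [ -1.7  16.   19.3  -3.5 -17.6 -12.5] rel TCP [ 106493.488 -182779.706 -219525.468] [[-0.06 -1.   -0.03]
 [ 1.   -0.06  0.03]
 [-0.03 -0.02  1.  ]]
......++++##+##############++.....+##..................
......+++#+..#############++#++++.+#+..................
.....++++#..+############+...+++++##+..................
.....+++#+..++++#########....+++..+++..................
....++++#..++++++###+++#++.++++...+++..................
##.++.+#+.+++++++++++++#.+####+...++++.................
###+++##++#+++++++++++#+.+####+..+++++.................
+#++++#####++++++++++##.+######.++++++.................
+++++++.+####++++++++#+++######+++++++.................
++++++..+++######+++#+.+#+++###+++++++.................
+++++++++++++++#++++#++#++++###+++++++.................
.++++++++++++++++++###+..++###++++++++...
[... 2562 characters left out ...]
...........##########.......
++++++++##+...........................+#########.......
+++++++++++...........................+########+.......
++++++++++............................+########+.......
+++++++++.............................+########+.......
+++++++++.............................+#########.......
++++++++...............................##########......
+++++++................................#########+......
+++++++................................#########.......
++++++.................................+########.......
+++++....................................+#####........
+++++....................................+###+.........
++++......................................++#..........
```

Run:
```python
from h import *
import pickle; cs=pickle.load(open("c1.pkl","rb")); c=cs["side"]
s,M=st()
H=np.column_stack([M[:,1],np.cross(-M[:,2],M[:,1]),-M[:,2]])
pts={(0,0,.012):(258.5,227.5),(0,-.0605,-.095):(237.5,247.5),(0,.0605,-.095):(274.5,257)}
def g(T): return np.concatenate([proj(c,T+H@np.array(k))-v for k,v in pts.items()])
r=least_squares(g,[.62,.21,.4]); print("under free",r.x,r.fun.round(1),"rel",(r.x-s["tool_pos"]).round(3))
r=least_squares(lambda a:g(s["tool_pos"]+H@[0,0,a[0]]),[0]); print("under along z",r.x,r.fun.round(1))
r=least_squares(lambda a:g(s["tool_pos"]+H@[a[0],a[1],.0]),[0,0]); print("under lateral",r.x,r.fun.round(1))
```

```text
t 26.77 q [ 0.28  0.28  0.94 -0.04  1.9  -1.37] p [0.6163 0.2133 0.4117] open 0.0233 gf 50.0
x [-0.998 -0.062 -0.023] y [-0.061  0.998 -0.034] z [ 0.025 -0.032 -0.999]
under free [0.61618888 0.20108337 0.39351049] [-3.3  0.5  1.7 -0.4  1.8 -0.1] rel [-0.    -0.012 -0.018]
under along z [-0.0075969] [-5.5  0.6 -0.6 -0.1 -0.2  0.2]
under lateral [0.00313568 0.00863875] [-3.3  0.2  1.4 -0.3  2.   0.1]
```

>>> apply_moves(
  delta_pos=[
    [0.1,0.14,1.5],
    [0.1,0.14,3],
    [0.1,0.14,3.2],
    [0.1,0.14,3.2],
    [0.1,0.14,3],
    [0.1,0.14,2.5],
    [0.1,0.14,2],
    [0.1,0.14,1],
  ],
  twist=[0,0,0,0,0,0,0,0],
)

```text
t: 27.78
tool_pos: [0.6123, 0.218, 0.2196]
orientation: [-0.096, 3.112, -0.05]
force: [-1.0, 0.4, -2.0]
opening: 0.023
gripper_force: 50.0
```

Run:
```python
from h import *
s=to([.613,.217,.173]); c=robot.read_camera("side")
v=c["frame"][230:330,235:300]
h=cv2.cvtColor(v,cv2.COLOR_RGB2HSV)
def ch(p,q):
    if q[1]>150 and 5<p[0]<20 and p[2]>140: return "o" if p[1]>225 else "."
    if q.max()<75: return "#"
    return "w" if p[1]<60 and p[2]>110 else "."
print("\n".join("".join("#" if p[2]<60 else "w" if p[1]<50 and p[2]>110 else "o" if p[1]>235 and p[2]>130 else "." for p in r) for r in h[::1]))
```

```text
t 27.77 q [ 0.29  0.24  1.34 -0.04  1.54 -1.35] p [0.6123 0.218  0.2196] open 0.023 gf 50.0
x [-0.998 -0.062 -0.027] y [-0.061  0.998 -0.033] z [ 0.029 -0.031 -0.999]
delta cm [0.06 0.05 4.66]
................................#www######.................www...
.................................ww.#####........ww........www...
...............................#.w.######.......wwww........ww...
..............................##...#.....w......wwww........ww...
.............................###..#.ww..ww.....wwww........www...
.....ww##...................####..#.w....w....wwwww.##......ww...
....www####...............######.#.......w....wwwww...##...www...
....ww.#######...........######..#...........wwwwwwww...#..wwww..
...www.########........#######..#...........wwwwwwww..w....wwww..
..www.#.#####################...#...........wwwwwww....w...www..#
..ww.#...###################.w.##..........wwwwwwwww......wwwww.#
.ww.#......###############.www.##..........wwwwwwwwwwwwwwwwwwww..
www.#.......w.#########..wwwww.######..........wwwwwwwwwwwwwwwwww
ww.##.......ww.#######.wwwwww.#######........#...
[... 4992 characters left out ...]
www.....................................
.....ooooo.#..........wwwww......................................
.......ooo.#.........wwwwww......................................
...........#.........wwwww.......................................
.........###........wwwwww.......................................
.........###..........www........................................
.........####......w....w........................................
..........###............#.......................................
..........###.....w..w...........................................
..........###...........#........................................
..........###....................................................
```

>>> apply_moves(
  delta_pos=[
    [0,0.1,1],
    [0,0.1,1.2],
    [0,0,1],
    [0,0,0.4],
    [0,0,0.2],
    [0,0,0],
  ],
  twist=[0,0,0,0,0,0],
)

```text
t: 28.58
tool_pos: [0.6139, 0.2189, 0.1825]
orientation: [-0.096, 3.111, -0.05]
force: [0.1, -1.0, -1.6]
opening: 0.0233
gripper_force: 50.0
```

>>> apply_moves(
  delta_pos=[
    [0,0,0.2],
    [0,0,0.2],
    [0,0,0],
  ],
  twist=[0,0,0],
)

```text
t: 28.95
tool_pos: [0.6138, 0.2187, 0.1781]
orientation: [-0.096, 3.112, -0.05]
force: [-0.7, -0.9, -2.4]
opening: 0.0231
gripper_force: 50.0
```

>>> apply_moves(
  delta_pos=[
    [0,0,0.2],
    [0,0,0.2],
    [0,0,0],
  ],
  twist=[0,0,0],
)

```text
t: 29.32
tool_pos: [0.6139, 0.2186, 0.1739]
orientation: [-0.096, 3.112, -0.05]
force: [1.2, 0.0, -2.3]
opening: 0.0233
gripper_force: 50.0
```

>>> apply_moves(
  delta_pos=[
    [0,0,0.2],
    [0,0,0.1],
    [0,0,0],
  ],
  twist=[0,0,0],
)

```text
t: 29.7
tool_pos: [0.614, 0.2185, 0.1711]
orientation: [-0.096, 3.111, -0.05]
force: [0.3, 0.3, -3.2]
opening: 0.0234
gripper_force: 50.0
```

>>> apply_moves(
  delta_pos=[
    [0,0,0.2],
    [0,0,0.1],
    [0,0,0],
  ],
  twist=[0,0,0],
)

```text
t: 30.08
tool_pos: [0.6141, 0.2184, 0.1681]
orientation: [-0.096, 3.111, -0.05]
force: [0.0, -0.3, -3.2]
opening: 0.0233
gripper_force: 50.0
```

>>> apply_moves(
  delta_pos=[
    [0,0,0.2],
    [0,0,0.1],
    [0,0,0],
  ],
  twist=[0,0,0],
)

```text
t: 30.45
tool_pos: [0.6146, 0.2185, 0.1666]
orientation: [-0.096, 3.11, -0.049]
force: [-2.6, -0.0, 5.8]
opening: 0.0233
gripper_force: 50.0
```

>>> apply_moves(
  delta_pos=[
    [0,0,-0.05],
    [0,0,0],
    [0,0,0],
  ],
  twist=[0,0,0],
  gripper=2.0,
  squeeze=8,
)

```text
t: 30.82
tool_pos: [0.6147, 0.2185, 0.1666]
orientation: [-0.096, 3.11, -0.049]
force: [-1.8, -0.3, 5.2]
opening: 0.0241
gripper_force: 8.0
```

>>> apply_moves(
  delta_pos=[
    [0,0,0],
    [0,0,0],
    [0,0,0],
    [0,0,0],
  ],
  twist=[0,0,0,0],
  gripper=5,
)

```text
t: 31.32
tool_pos: [0.6142, 0.2183, 0.1655]
orientation: [-0.097, 3.112, -0.05]
force: [0.0, 0.2, -0.8]
opening: 0.0501
gripper_force: 0.0
```

>>> apply_moves(
  delta_pos=[
    [0,0,-1],
    [0,0,-2],
    [0,0,-4],
    [0,0,-4],
    [0,0,-2],
    [0,0,0],
  ],
  twist=[0,0,0,0,0,0],
)

```text
t: 32.08
tool_pos: [0.6115, 0.2228, 0.2984]
orientation: [-0.096, 3.107, -0.048]
force: [0.3, -0.2, -0.2]
opening: 0.0502
gripper_force: 0.0
```

Run:
```python
from h import *
st(); c=robot.read_camera("side")
v=c["frame"][262:322,235:290]; h=cv2.cvtColor(v,cv2.COLOR_RGB2HSV)
print("\n".join("".join("#" if p[2]<60 else "w" if p[1]<50 and p[2]>110 else "o" if p[1]>235 and p[2]>130 else "." for p in r) for r in h[::1]))
```

```text
t 32.08 q [ 0.29  0.23  1.21 -0.04  1.67 -1.34] p [0.6115 0.2228 0.2984] open 0.0502 gf 0.0
x [-0.998 -0.062 -0.032] y [-0.061  0.998 -0.032] z [ 0.034 -0.03  -0.999]
...............www....wwwwwww....wwwww..........o......
.................................wwwww..........o......
................................wwwww.#..........o.....
................................wwwww.#..........o.....
................................wwww.##.............o..
...............................wwwww.##................
...............................wwwww###............wwww
..............................wwwww..###..........wwwww
..............................wwww...###..........w.www
.............................wwwww...###.........o.wwww
.............................wwww....###..........o....
............................wwwww....###...........oo..
............................wwww.....###...............
...........................wwwww.....###...............
...........................wwww.......##...............
...................#......wwwww.......##...............
..................#####...wwww.......
[... 1726 characters left out ...]
..........#########oo.......
.........wwwwww.................#....#########oo.......
.........wwwww............www........########..........
.........wwwww............wwwww......########..........
........wwwww............wwwww.#.....########..........
........wwwww............wwwww.......########..........
..........ww............wwwww.#......#########.........
......ooo...............wwwww........#########.........
.....oooooo............wwwww.........#########.........
.....oooooo............wwwww............#####..........
.....oooooo...........wwwwww..............##...........
.....ooooo.#..........wwwww............................
.......ooo.#.........w.wwww............................
```

Run:
```python
from h import *
import pickle; cs=pickle.load(open("c0.pkl","rb")); c=cs["top"]
h=cv2.cvtColor(c["frame"],cv2.COLOR_RGB2HSV)
def comp(m,box):
    x0,x1,y0,y1=box; k=np.zeros(m.shape,np.uint8); k[y0:y1,x0:x1]=m[y0:y1,x0:x1]; return k
red=comp(((h[...,0]<6)|(h[...,0]>172))&(h[...,1]>150),(380,455,262,292))
yel=comp((abs(h[...,0].astype(int)-29)<5)&(h[...,1]>150)&(h[...,2]>110),(185,260,278,304))
blu=comp((abs(h[...,0].astype(int)-108)<10)&(h[...,1]>140),(262,375,228,318))
for n,m,z in(("red",red,.013),("yel",yel,.008),("tray",blu,.025)):
    p=cv2.findNonZero(m); r=cv2.minAreaRect(p); b=cv2.boxPoints(r)
    W=np.array([atz(c,q,z) for q in b]); ctr=W.mean(0); e=W-np.roll(W,-1,0)
    L=np.linalg.norm(e,axis=1); i=L.argmax(); print(n,len(p),"ctr",ctr.round(4),"sides",L.round(4)[:2],"az",[round(np.arctan2(*v[1::-1])%np.pi,3) for v in e[:2]])
# screwdriver from side view too
s=cs["side"]; hs=cv2.cvtColor(s["frame"],cv2.COLOR_RGB2HSV)
m=comp(((hs[...,0]<6)|(hs[...,0]>172))&(hs[...,1]>150),(355,392,215,252)); print("side red ctr",atz(s,cv2.findNonZero(m).reshape(-1,2).mean(0),.013).round(4))
m=comp((abs(hs[...,0].astype(int)-29)<5)&(hs[...,1]>150),(300,335,325,360)); print("side yel",atz(s,cv2.findNonZero(m).reshape(-1,2).mean(0),.008).round(4))
to([.368,-.325,.15])
```

```text
red 241 ctr [ 0.3672 -0.3245  0.013 ] sides [0.0244 0.0888] az [np.float64(2.935), np.float64(1.397)]
yel 126 ctr [0.3863 0.2459 0.008 ] sides [0.0792 0.0117] az [np.float64(1.475), np.float64(3.073)]
tray 4620 ctr [0.4149 0.0012 0.025 ] sides [0.2499 0.178 ] az [np.float64(1.622), np.float64(0.033)]
side red ctr [ 0.3689 -0.3285  0.013 ]
side yel [0.3884 0.2378 0.008 ]
t 32.12 q [ 0.29  0.23  1.22 -0.04  1.67 -1.34] p [0.6107 0.2225 0.2959] open 0.0497 gf 0.0
x [-0.998 -0.062 -0.028] y [-0.061  0.998 -0.033] z [ 0.03  -0.031 -0.999]
delta cm [ 28.04 -52.65  15.52]
```

>>> apply_moves(
  delta_pos=[
    [1.5,-3,0],
    [3,-5.4,0],
    [3,-5.4,0],
    [3,-5.4,0],
    [3,-5.4,0],
    [3,-5.4,0],
    [3,-5.4,0],
    [3,-5.4,0],
  ],
  twist=[0,0,0,0,0,0,0,0],
)

```text
t: 33.12
tool_pos: [0.4092, -0.1997, 0.3005]
orientation: [-0.097, 3.114, -0.047]
force: [1.6, -0.2, 0.1]
opening: 0.0499
gripper_force: 0.0
```

>>> apply_moves(
  delta_pos=[
    [3,-5.4,0],
    [2,-4,0],
    [0.5,-2,1],
    [0,0,2],
    [0,0,2],
    [0,0,2],
    [0,0,2],
    [0,0,1],
  ],
  twist=[0,0,0.18,0.18,0.18,0.18,0.18,0.18],
)

```text
t: 34.12
tool_pos: [0.3647, -0.3174, 0.2011]
orientation: [1.522, 2.708, -0.017]
force: [-0.2, 0.6, 0.7]
opening: 0.0502
gripper_force: 0.0
```

>>> apply_moves(
  delta_pos=[
    [0,0,2],
    [0,0,1],
    [0,0,1],
    [0,0,0],
  ],
  twist=[0.18,0.18,0.18,0.18],
)

```text
t: 34.62
tool_pos: [0.3657, -0.3184, 0.1614]
orientation: [2.377, 1.997, 0.004]
force: [-0.4, -0.2, 0.1]
opening: 0.0501
gripper_force: 0.0
```

Run:
```python
from h import *
s=to([.368,-.326,.06]); s,M=st(); print("y az",np.arctan2(M[1,1],M[0,1]),"want -.17")
```

```text
t 34.62 q [-0.82 -0.2   1.9   0.    1.41 -0.65] p [ 0.3657 -0.3184  0.1614] open 0.0501 gf 0.0
x [ 0.173  0.985 -0.022] y [ 0.985 -0.172  0.03 ] z [ 0.025 -0.027 -0.999]
delta cm [-0.48  0.06 10.16]
t 34.62 q [-0.82 -0.2   1.9   0.    1.41 -0.65] p [ 0.3657 -0.3184  0.1614] open 0.0501 gf 0.0
x [ 0.173  0.985 -0.022] y [ 0.985 -0.172  0.03 ] z [ 0.025 -0.027 -0.999]
y az -0.1728963277503683 want -.17
```

>>> apply_moves(
  delta_pos=[
    [-0.2,0,2],
    [-0.2,0,3],
    [-0.1,0,3],
    [0,0,2],
    [0,0,1],
    [0,0,0],
  ],
  twist=[0,0,0,0,0,0],
)

```text
t: 35.38
tool_pos: [0.3687, -0.3274, 0.0539]
orientation: [2.369, 2.003, 0.004]
force: [0.4, 0.7, 0.8]
opening: 0.05
gripper_force: 0.0
```

>>> apply_moves(
  delta_pos=[
    [0,0,0.6],
    [0,0,0.6],
    [0,0,0.3],
    [0,0,0],
  ],
  twist=[0,0,0,0],
)

```text
t: 35.88
tool_pos: [0.3701, -0.3288, 0.0403]
orientation: [2.367, 2.001, 0.004]
force: [-0.1, -0.9, 0.1]
opening: 0.0497
gripper_force: 0.0
```

Run:
```python
from h import *
to([.368,-.326,.012])
cs=cams(); s=robot.read_state(); M=Ro.from_rotvec(s["orientation"]).as_matrix()
c=cs["side"]; 
for d in([0,.025,.025],[0,-.025,.025],[0,.025,0],[0,-.025,0]): print(d,proj(c,s["tool_pos"]+M@d).round(1))
im=np.zeros((600,800,3),np.uint8); im[:,:450]=cv2.resize(c["frame"][190:270,345:405],(450,600),interpolation=cv2.INTER_CUBIC)
t=cs["top"]; im[:450,450:]=cv2.resize(t["frame"][245:305,395:442],(350,450),interpolation=cv2.INTER_CUBIC)
cv2.imwrite("pics/scr.png",im[:,:,::-1])
```

```text
t 35.88 q [-0.83 -0.05  1.99  0.    1.16 -0.66] p [ 0.3701 -0.3288  0.0403] open 0.0497 gf 0.0
x [ 0.167  0.986 -0.025] y [ 0.986 -0.166  0.034] z [ 0.029 -0.031 -0.999]
delta cm [ 0.32 -0.35  2.81]
[0, 0.025, 0.025] [374.7 223.4]
[0, -0.025, 0.025] [386.3 228.5]
[0, 0.025, 0] [375.3 219. ]
[0, -0.025, 0] [386.9 224. ]
```

View pics/scr.png

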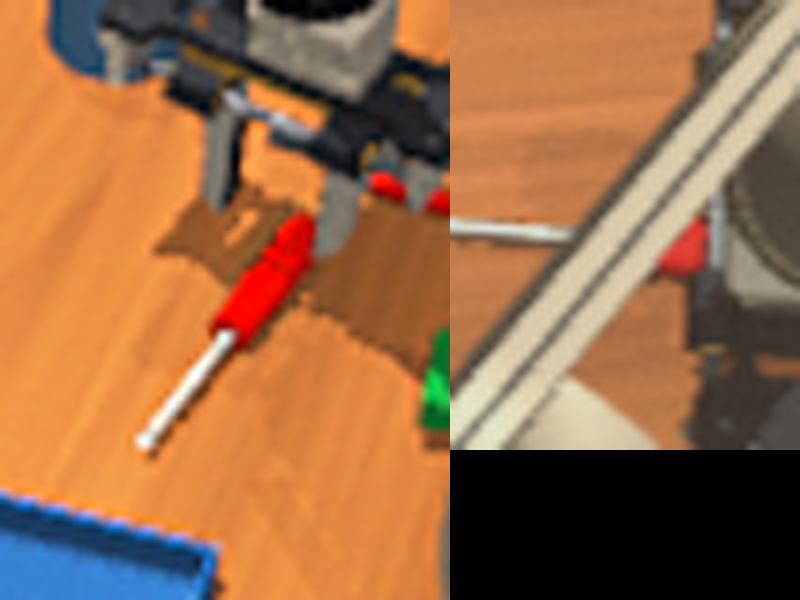

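Crop: tips at (215,210) and (330,255) match a tip offset of about 0 from the TCP, not the stated 25 mm, and they are centred over the handle. I'll lower slowly, watching the force.

>>> apply_moves(
  delta_pos=[
    [0.2,-0.2,0.6],
    [0.2,-0.2,0.8],
    [0,0,0.6],
    [0,0,0.4],
    [0,0,0],
  ],
  twist=[0,0,0,0,0],
)

```text
t: 36.6
tool_pos: [0.3674, -0.3249, 0.0158]
orientation: [2.367, 2.001, 0.004]
force: [-0.1, 0.2, 0.2]
opening: 0.0501
gripper_force: 0.0
```

>>> apply_moves(
  delta_pos=[
    [0,0,0.3],
    [0,0,0.2],
    [0,0,0.1],
    [0,0,0],
  ],
  twist=[0,0,0,0],
)

```text
t: 37.1
tool_pos: [0.3678, -0.3252, 0.0102]
orientation: [2.367, 2.001, 0.004]
force: [-0.1, -0.0, -1.3]
opening: 0.0501
gripper_force: 0.0
```

>>> apply_moves(
  delta_pos=[
    [0,0,0.2],
    [0,0,0.1],
    [0,0,0],
  ],
  twist=[0,0,0],
)

```text
t: 37.48
tool_pos: [0.3678, -0.3253, 0.0071]
orientation: [2.367, 2.001, 0.004]
force: [0.5, -0.0, -0.2]
opening: 0.0498
gripper_force: 0.0
```

>>> apply_moves(
  delta_pos=[
    [0,0,0],
    [0,0,0],
    [0,0,0],
    [0,0,0],
  ],
  twist=[0,0,0,0],
  gripper=1,
  squeeze=25,
)

```text
t: 37.98
tool_pos: [0.3679, -0.3254, 0.0073]
orientation: [2.366, 2.001, 0.004]
force: [-0.6, -0.5, -0.9]
opening: 0.0201
gripper_force: 21.9
```

>>> apply_moves(
  delta_pos=[
    [0,0,-0.5],
    [0,0,-1.5],
    [0,0,-2.5],
    [0,0,-3],
    [0,0,-2],
    [0,0,-0.5],
  ],
  twist=[0,0,0,-0.105,-0.105,0],
)

```text
t: 38.72
tool_pos: [0.366, -0.3234, 0.1099]
orientation: [2.142, 2.234, -0.003]
force: [0.2, 0.0, -0.9]
opening: 0.0198
gripper_force: 21.9
```

Run:
```python
from h import *
to([.451,-.043,.10])
```

```text
t 38.73 q [-0.83 -0.16  1.96  0.    1.3  -0.87] p [ 0.366  -0.3234  0.1099] open 0.0198 gf 21.9
x [-0.042  0.999 -0.035] y [0.999 0.043 0.031] z [ 0.032 -0.034 -0.999]
delta cm [27.68  9.66  0.31]
```

>>> apply_moves(
  delta_pos=[
    [2.5,1,0],
    [4.5,1.6,0],
    [4.5,1.6,0],
    [4.5,1.6,0],
    [4.5,1.6,0],
    [4.2,1.3,0],
    [3,1,0],
    [0,0,0],
  ],
  twist=[0,0,0,0,0,0,0,0],
)

```text
t: 39.72
tool_pos: [0.4499, -0.0396, 0.1005]
orientation: [2.144, 2.239, -0.003]
force: [-0.1, -0.3, -0.6]
opening: 0.0197
gripper_force: 21.9
```

Run:
```python
from h import *
to([.451,-.043,.022])
```

```text
t 39.73 q [-0.18 -0.24  2.04 -0.03  1.3  -0.22] p [ 0.4499 -0.0396  0.1005] open 0.0197 gf 21.9
x [-0.043  0.999 -0.032] y [0.999 0.044 0.027] z [ 0.029 -0.03  -0.999]
delta cm [-0.09 -0.12  7.85]
```

>>> apply_moves(
  delta_pos=[
    [0,-0.1,1.5],
    [-0.1,0,2.5],
    [0,0,2],
    [0,0,1.2],
    [0,0,0.6],
    [0,0,0],
  ],
  twist=[0,0,0,0,0,0],
)

```text
t: 40.48
tool_pos: [0.4512, -0.0452, 0.0228]
orientation: [2.145, 2.237, -0.004]
force: [0.9, -0.7, -1.3]
opening: 0.0198
gripper_force: 21.9
```

>>> apply_moves(
  delta_pos=[
    [0,0,0.3],
    [0,0,0.2],
    [0,0,0],
  ],
  twist=[0,0,0],
)

```text
t: 40.85
tool_pos: [0.4517, -0.045, 0.0181]
orientation: [2.144, 2.238, -0.003]
force: [0.4, -0.2, 0.1]
opening: 0.0195
gripper_force: 21.9
```

>>> apply_moves(
  delta_pos=[
    [0,0,0.2],
    [0,0,0.1],
    [0,0,0],
  ],
  twist=[0,0,0],
)

```text
t: 41.22
tool_pos: [0.4516, -0.0451, 0.0149]
orientation: [2.144, 2.238, -0.003]
force: [-0.2, -0.3, -0.7]
opening: 0.0198
gripper_force: 21.9
```

>>> apply_moves(
  delta_pos=[
    [0,0,0.1],
    [0,0,0.1],
    [0,0,0],
  ],
  twist=[0,0,0],
)

```text
t: 41.6
tool_pos: [0.4516, -0.0452, 0.0129]
orientation: [2.144, 2.238, -0.003]
force: [-0.3, -1.1, -0.9]
opening: 0.02
gripper_force: 21.9
```

>>> apply_moves(
  delta_pos=[
    [0,0,0.1],
    [0,0,0],
  ],
  twist=[0,0],
)

```text
t: 41.85
tool_pos: [0.4519, -0.0454, 0.0122]
orientation: [2.144, 2.237, -0.003]
force: [-0.2, -0.2, 0.4]
opening: 0.02
gripper_force: 22.3
```

>>> apply_moves(
  delta_pos=[
    [0,0,0],
    [0,0,0],
    [0,0,0],
  ],
  twist=[0,0,0],
  gripper=4,
)

```text
t: 42.22
tool_pos: [0.4517, -0.0452, 0.012]
orientation: [2.144, 2.238, -0.003]
force: [-0.8, -0.4, -0.0]
opening: 0.0391
gripper_force: 0.0
```

>>> apply_moves(
  delta_pos=[
    [0,0,-1],
    [0,0,-3],
    [0,0,-4],
    [0,0,-3],
    [4,-1,0],
    [5,-1,0],
    [5,-1,0],
    [5,-1,0],
  ],
  twist=[0,0,0,0,0,0,0,0],
)

```text
t: 43.22
tool_pos: [0.4003, 0.1476, 0.1157]
orientation: [2.144, 2.236, -0.001]
force: [0.2, -0.6, -0.2]
opening: 0.04
gripper_force: 0.0
```

Run:
```python
from h import *
to([.388,.243,.06])
c=robot.read_camera("top"); h=cv2.cvtColor(c["frame"],cv2.COLOR_RGB2HSV)[235:312,262:375]
print("\n".join("".join("R" if (p[0]<6 or p[0]>172) and p[1]>150 else "b" if abs(int(p[0])-108)<10 and p[1]>140 else "w" if p[1]<90 and p[2]>100 else "." for p in r) for r in h[::2]))
```

```text
t 43.23 q [ 0.27 -0.32  2.08 -0.04  1.36  0.23] p [0.4003 0.1476 0.1157] open 0.04 gf 0.0
x [-0.042  0.999 -0.032] y [0.999 0.043 0.03 ] z [ 0.031 -0.031 -0.999]
delta cm [ 9.75 -0.98  5.23]
wwwwwww..........................................................................................................
wwwwwwww..........................................................................www....bbb.w...................
wwwwwwww.............................................................www.....b...............b...................
wwwwwwwwww.............................................www...bbbb......................bbbbb.b.w.................
wwwwwwwwww...............................www...bbbbb....................bbbbbbbbbbbbbbbbbbbbb.bw.................
wwwwwwwwww..................ww...bbbbb.....................bbbbbbbbbbbbbbbbbbbbbbbbbbbbbbbbbb.b..................
wwwwwwwwwww...www...bbbb........................bbbbbbbbbbbbbbbbbbbbbbbbbbbbbbbbbbbbbbbbbbbbb.b.w................
wwwwwwwwwwwww...................bbbbbbbbbbbbbbbbbbbbbbbbbbbbbbbbbbbbbbbbbbbbbbbbbbbbbbbbbbbbb...w..............
[... 2836 characters left out ...]
................
...............wwwwwwwwwwwwww.................................bbbb...............................................
................wwwwwwwwwwwwww...................................................................................
.................wwwwwwwwwwwwww..................................................................................
.................wwwwwwwwwwwwww..................................................................................
..................wwwwwwwwwwwwww.................................................................................
...................wwwwwwwwwwwwww................................................................................
```

>>> apply_moves(
  delta_pos=[
    [2,-0.3,0],
    [3,-0.4,0],
    [3,-0.3,0],
    [1.7,0,1],
    [0,0,2],
    [0,0,2],
    [0,0,1],
    [0,0,0],
  ],
  twist=[0,0,0,0.067,0.067,0,0,0],
)

```text
t: 44.28
tool_pos: [0.3879, 0.2404, 0.0511]
orientation: [2.289, 2.089, -0.0]
force: [-0.4, 1.0, -0.5]
opening: 0.0399
gripper_force: 0.0
```

Run:
```python
from h import *
to([.387,.242,.012])
```

```text
t 44.27 q [ 0.48 -0.14  2.05 -0.04  1.22  0.58] p [0.3879 0.2404 0.0511] open 0.0399 gf 0.0
x [ 0.092  0.995 -0.029] y [ 0.995 -0.091  0.031] z [ 0.029 -0.032 -0.999]
delta cm [ 0.27 -0.23  3.9 ]
```

>>> apply_moves(
  delta_pos=[
    [0.2,-0.2,1],
    [0.1,0,1.4],
    [0,0,1],
    [0,0,0.5],
    [0,0,0.2],
    [0,0,0],
  ],
  twist=[0,0,0,0,0,0],
)

```text
t: 45.02
tool_pos: [0.3878, 0.2426, 0.0103]
orientation: [2.289, 2.089, 0.001]
force: [-0.5, 0.6, 0.0]
opening: 0.04
gripper_force: 0.0
```

>>> apply_moves(
  delta_pos=[
    [0,0,0.2],
    [0,0,0.2],
    [0,0,0],
  ],
  twist=[0,0,0],
)

```text
t: 45.4
tool_pos: [0.3877, 0.2424, 0.0061]
orientation: [2.289, 2.089, 0.001]
force: [-0.2, 0.0, -0.2]
opening: 0.0401
gripper_force: 0.0
```

>>> apply_moves(
  delta_pos=[
    [0,0,0.2],
    [0,0,0],
  ],
  twist=[0,0],
)

```text
t: 45.65
tool_pos: [0.3878, 0.2424, 0.0041]
orientation: [2.289, 2.089, 0.001]
force: [0.4, 1.1, 0.1]
opening: 0.0401
gripper_force: 0.0
```

>>> apply_moves(
  delta_pos=[
    [0,0,0],
    [0,0,0],
    [0,0,0],
    [0,0,0],
    [0,0,0],
  ],
  twist=[0,0,0,0,0],
  gripper=0.2,
  squeeze=20,
)

```text
t: 46.28
tool_pos: [0.388, 0.2425, 0.005]
orientation: [2.289, 2.089, 0.001]
force: [-3.6, -1.6, 10.2]
opening: 0.0111
gripper_force: 16.7
```

>>> apply_moves(
  delta_pos=[
    [0,0,-0.4],
    [0,0,-1],
    [0,0,-2.5],
    [0,0,-3],
    [0,0,-2.5],
    [0,0,-0.5],
  ],
  twist=[0,0,0,-0.065,-0.065,0],
)

```text
t: 47.02
tool_pos: [0.3862, 0.2462, 0.1053]
orientation: [2.148, 2.232, 0.003]
force: [0.7, 0.1, -0.8]
opening: 0.006
gripper_force: 28.5
```

Run:
```python
from h import *
s,M=st(); to([.381,-.0455,.10])
t=robot.read_camera("top"); h=cv2.cvtColor(t["frame"],cv2.COLOR_RGB2HSV)[255:320,175:280]
print("\n".join("".join("Y" if abs(int(p[0])-29)<5 and p[1]>150 else "b" if abs(int(p[0])-108)<10 and p[1]>140 else "w" if p[1]<70 and p[2]>100 else "." for p in r) for r in h[::3]))
```

```text
t 47.02 q [ 0.49 -0.2   2.   -0.04  1.33  0.46] p [0.3862 0.2462 0.1053] open 0.006 gf 28.5
x [-0.038  0.999 -0.03 ] y [0.999 0.039 0.032] z [ 0.033 -0.029 -0.999]
t 47.02 q [ 0.49 -0.2   2.   -0.04  1.33  0.46] p [0.3862 0.2462 0.1053] open 0.006 gf 28.5
x [-0.038  0.999 -0.03 ] y [0.999 0.039 0.032] z [ 0.033 -0.029 -0.999]
delta cm [-29.1   -1.67   1.37]
.........wwwwwwwwwwwwwwwwwwwwwwwwwwwwwwwwwww......................................................wb..bbb
....wwwwwwwwwwwwwwwwwwwwwwwwwwwwwwwwwwwwwwwwww......................................................b.bbb
wwwwwwwwwwwwwwwwwwwwwwwwwwwwwwwwwwwwwwwwwwwwwwwww......ww..........................................wb..bb
wwwwwwwwwwwwwwwwwwwwwwwwwwwwwwwwwwwwwwwwwwwwwwww.w......ww.........................................w.b.bb
wwwwwwwwwwwwwwwwwwwwwwwwwwwwwwwwwwwwwwwwwwwwwwwwww.w.................................................b.bb
wwwwwwwwwwwwwwwwwwwwwwwwwwwwwwwwwwwwwwwwwwwwwwwwwwww......w.........................................wbb.b
wwwwwwwwwwwwwwwwwwwwwwwwwwwwwwwwwwwwwwwwwwwwwwwwwwwww.................................................b.
[... 891 characters left out ...]
.................wwwwwwwwwwww..................................w
wwww........................................................wwwwwwwwwwww.................................
wwwwww.......................................................wwwwwwwwwwwww...............................
wwwwwww........................................................wwwwwwwwwwww..............................
wwwwwwwww........................................................wwwwwwwwwwww............................
wwwwwwwwwww........................w...............................wwwww.wwwwww..........................
.wwwwwwwwwww.........................................................wwwww.wwwwww........................
```

Run:
```python
from h import *
c=robot.read_camera("side"); h=cv2.cvtColor(c["frame"],cv2.COLOR_RGB2HSV)[280:385,280:345]
s=robot.read_state(); print("TCP px",proj(c,s["tool_pos"])-[280,280],s["opening"],s["gripper_force"],s["force"].round(1))
print("\n".join("".join("Y" if abs(int(p[0])-29)<5 and p[1]>150 else "w" if p[1]<70 and p[2]>90 else "#" if p[2]<60 else "." for p in r) for r in h[::1]))
```

```text
TCP px [43.01799473 45.15726008] 0.005763147671350622 28.48088638158515 [-0.4 -0.5 -1. ]
...............................wwww..####.wwwwwwwwwwwwwwww.......
..............................wwwww.#.#w..wwwwwwwwwwwwwwww.w.....
..............................wwwwwwwwww.wwwwwwwwwwwwwwwww.w.....
...............................wwwwwwwwwwwwwwwwwwwwwwwwwww.......
w...................ww.........wwwwwwwwwwwwwwwwwwwwwwwwwwww.w....
.w..................ww.........wwwwwwwwwwwwwwwwwwwwwwwwwww..w....
.................ww.............wwwwwwwwwwwwwwwwwwwwwwwwww.ww....
.................ww.......w......wwwwwwwwwwwwwwwwwwwwwwww..ww....
w.................................wwwwwwwwwwwwwwwwwwwwww....w....
...............w.........#####.#...wwwwwwwwwwwwwwwwwwww...ww.....
..#.....................#########....wwwwwwwwwwwwwwwww..#www.....
..............w.........##...w.###.....wwwwwwwwwwww....##www.....
.#.....................#.....w...###......wwww........###ww......
.......................#...w......####..............####ww.......
.............ww............w......########.......######.ww.......
.............ww......
[... 5218 characters left out ...]
........................................
.................................................................
.................................................................
.................................................................
.................................................................
.................................................................
.................................................................
.................................................................
.................................................................
.................................................................
.................................................................
```

Run:
```python
from h import *
import pickle
c0=pickle.load(open("c0.pkl","rb"))["side"]; c1=robot.read_camera("side")
for c in(c0,c1):
    h=cv2.cvtColor(c["frame"],cv2.COLOR_RGB2HSV)[320:385,295:345]
    y=(abs(h[...,0].astype(int)-29)<5)&(h[...,1]>150); p=np.argwhere(y)+[320,295]; print(len(p),p.min(0),p.max(0))
    if c is c0: print("\n".join("".join("Y" if abs(int(p[0])-29)<5 and p[1]>150 else "w" if p[1]<70 and p[2]>90 else "." for p in r) for r in h[::2]))
for z in(0.008,.1): print(z,[proj(c0,[*q,z]).round(0).tolist() for q in((.3778,.2039),(.3927,.3731))])
s=robot.read_state(); M=Ro.from_rotvec(s["orientation"]).as_matrix()
for d in(-.039,.131): print("held",proj(c0,s["tool_pos"]+M@[d,0,0]).round(0))
```

```text
107 [331 316] [350 329]
..................................................
..................................................
..................................................
..................................................
..................................................
..................................................
..............................YYYYY...............
.............................YYYYYY...............
............................YYYYYY................
...........................YYYYYY.................
.........................YYYYYY...................
........................YYYYYY....................
.......................YYYYYY.....................
......................YYYYYY......................
.................w...YYYYYY.......................
...............wwwwwwww.Y.........................
..............wwwwwwwwwwwww.......................
.............wwwwwwwwwwwwwww......................
............wwwwwwwwwwwwwww.......................
...........wwwwwwwwwwwwwww........................
..........wwwwwwwwwwwwwww.........................
.........wwwwwwwwwwwwwww......................w...
........wwwwwwwwwwwwww............................
.......wwwwwwwwwwwwww.............................
......wwwwwwwwwwwwww..............................
.....wwwwwwwwwwwwww...............................
......wwwwwwwwwwww................................
.............www..................................
..................................................
..................................................
..................................................
..................................................
..................................................
28 [328 317] [333 322]
0.008 [[330.0, 333.0], [306.0, 374.0]]
0.1 [[330.0, 316.0], [305.0, 358.0]]
held [327. 316.]
held [309. 360.]
```

>>> apply_moves(
  delta_pos=[
    [-1.5,0,0],
    [-3,-0.2,0],
    [-4,-0.2,0],
    [-4.5,-0.3,0],
    [-4.5,-0.3,0],
    [-4.5,-0.3,0],
    [-4,-0.2,0],
    [-3,-0.2,0],
  ],
  twist=[0,0,0,0,0,0,0,0],
)

```text
t: 48.18
tool_pos: [0.3778, -0.0469, 0.111]
orientation: [2.151, 2.232, -0.005]
force: [0.2, -0.1, -0.3]
opening: 0.006
gripper_force: 28.5
```

Run:
```python
from h import *
to([.381,-.0455,.025])
c=robot.read_camera("side"); s=robot.read_state(); M=Ro.from_rotvec(s["orientation"]).as_matrix()
for d in(-.039,0,.04,.131): print("held",d,proj(c,s["tool_pos"]+M@[d,0,0]).round(0)-[315,240])
h=cv2.cvtColor(c["frame"],cv2.COLOR_RGB2HSV)[240:320,305:385]
print("\n".join("".join("Y" if abs(int(p[0])-29)<7 and p[1]>130 else "b" if abs(int(p[0])-108)<10 and p[1]>140 else "w" if p[1]<80 and p[2]>90 else "#" if p[2]<60 else "." for p in r) for r in h))
```

```text
t 48.17 q [-0.23 -0.49  2.21 -0.02  1.38 -0.27] p [ 0.3778 -0.0469  0.111 ] open 0.006 gf 28.5
x [-0.036  0.999 -0.032] y [0.999 0.037 0.027] z [ 0.028 -0.031 -0.999]
delta cm [0.41 0.1  8.6 ]
held -0.039 [45. 11.]
held 0 [41. 19.]
held 0.04 [38. 27.]
held 0.131 [30. 48.]
..........#wwww...........ww....wwwwwwww...............#####..ww##.......#######
.......###.www............w.........wwwwww.................#######......########
...#...wwwwwww#....................................w..#.......####bb############
##wwwwwwwwwww............................######..www..####..........##########.#
wwwwwwwwwwwww............................#b#####.www...######..........########b
wwwwwwwwwwww...............................#####.ww.##.................####.####
wwwwwwwwwww...................................##.ww#######..ww.........#######b.
wwwwwwwwwww#..................................w.ww.########.wwww........#######.
wwwwwwwwww....................................wwww.########..wwwwww........##b..
wwwwwwwww.....................................wwww...w..###.......w..ww..www....
wwwwwwwww........
[... 4952 characters left out ...]
bbbbbbbbbbbbbbbbbbbbbbbbb...........................
...................wbbbbbbbbbbbbbbbbbbbbbbbbbbbbbbbb............................
......................wwbbbbbbbbbbbbbbbbbbbbbbbbbbbb............................
..........................wbbbbbbbbbbbbbbbbbbbbbbbb#............................
..............................wbbbbbbbbbbbbbbbbbbbb.............................
.................................wwbbbbbbbbbbbbbbbb.............................
.....................................wbbbbbbbbbbbb..............................
.........................................wbbbbbbbb..............................
............................................wwbbbb..............................
```

>>> apply_moves(
  delta_pos=[
    [0.2,0,1.5],
    [0.2,0,2.5],
    [0,0,2.2],
    [0,0,1.4],
    [0,0,0.8],
    [0,0,0.2],
    [0,0,0],
  ],
  twist=[0,0,0,0,0,0,0],
)

```text
t: 49.1
tool_pos: [0.3819, -0.0435, 0.0264]
orientation: [2.148, 2.233, -0.002]
force: [-0.1, -0.3, -0.0]
opening: 0.0057
gripper_force: 28.5
```

>>> apply_moves(
  delta_pos=[
    [0,0,0.3],
    [0,0,0.2],
    [0,0,0],
  ],
  twist=[0,0,0],
)

```text
t: 49.48
tool_pos: [0.3816, -0.0437, 0.0209]
orientation: [2.148, 2.233, -0.003]
force: [-0.1, -0.6, -1.4]
opening: 0.0053
gripper_force: 28.5
```

>>> apply_moves(
  delta_pos=[
    [0,0,0.2],
    [0,0,0.2],
    [0,0,0],
  ],
  twist=[0,0,0],
)

```text
t: 49.85
tool_pos: [0.3815, -0.0437, 0.0167]
orientation: [2.149, 2.234, -0.003]
force: [0.0, 0.1, -0.8]
opening: 0.006
gripper_force: 28.5
```

>>> apply_moves(
  delta_pos=[
    [0,0,0.2],
    [0,0,0.1],
    [0,0,0],
  ],
  twist=[0,0,0],
)

```text
t: 50.22
tool_pos: [0.3817, -0.0438, 0.0138]
orientation: [2.148, 2.233, -0.003]
force: [-0.8, -0.0, -0.9]
opening: 0.0063
gripper_force: 28.5
```

>>> apply_moves(
  delta_pos=[
    [0,0,0.2],
    [0,0,0.1],
    [0,0,0],
  ],
  twist=[0,0,0],
)

```text
t: 50.6
tool_pos: [0.3824, -0.044, 0.0121]
orientation: [2.148, 2.233, -0.003]
force: [-6.3, 2.0, 14.2]
opening: 0.0058
gripper_force: 32.8
```

>>> apply_moves(
  delta_pos=[
    [0,0,0],
    [0,0,0],
    [0,0,0],
    [0,0,0],
  ],
  twist=[0,0,0,0],
  gripper=3.2,
)

```text
t: 51.1
tool_pos: [0.3817, -0.0439, 0.0107]
orientation: [2.149, 2.233, -0.003]
force: [0.2, -0.5, 0.3]
opening: 0.0318
gripper_force: 0.0
```

>>> apply_moves(
  delta_pos=[
    [0,0,-1],
    [0,0,-3],
    [0,0,-4],
    [0,-1,-4],
    [0,-2,-4],
    [0,0,-2],
    [0,0,0],
    [0,0,0],
  ],
  twist=[0,0,0,0,0,0,0,0],
)

```text
t: 52.1
tool_pos: [0.3463, -0.0394, 0.1891]
orientation: [2.149, 2.234, -0.004]
force: [-0.2, 0.8, -0.3]
opening: 0.0318
gripper_force: 0.0
```

Run:
```python
from h import *
st(); c=robot.read_camera("side"); h=cv2.cvtColor(c["frame"],cv2.COLOR_RGB2HSV)[248:322,300:380]
print("\n".join("".join("Y" if abs(int(p[0])-29)<7 and p[1]>130 else "R" if (p[0]<5 or p[0]>174) and p[1]>170 else "b" if abs(int(p[0])-108)<10 and p[1]>140 else "w" if p[1]<80 and p[2]>90 else "." for p in r) for r in h[::2]))
h=cv2.cvtColor(c["frame"],cv2.COLOR_RGB2HSV)[275:322:2,235:290]
print("\n".join("".join("#" if p[2]<60 else "w" if p[1]<50 and p[2]>110 else "o" if p[1]>235 and p[2]>130 else "." for p in r) for r in h))
```

```text
t 52.1 q [-0.23 -0.65  2.17 -0.02  1.59 -0.27] p [ 0.3463 -0.0394  0.1891] open 0.0318 gf 0.0
x [-0.038  0.999 -0.032] y [0.999 0.039 0.027] z [ 0.029 -0.031 -0.999]
wwwwwwwwwwwwwww........................................................w........
....wwwwwwwwww..................................................................
...........ww.............wbbbww.w..............................................
.........................wbbbbbbbbbbbbwwww......................................
........................wbbbbbbbbbbbbbbbbbbbbbww.w..............................
.........................bbbbbbbbbbbbbbbbbbbbbbbbbbbbbwwww......................
........................bbbbbbbbbbbbb...bbbbbbbbbbbbbbbbbbbbbbwww...............
.......................bbbbbbbbbbbb.RRRRR.bbbbbbbbbbbbbbbbbbbbbbbbbbbbww.w......
......................bbbbbbbbbbbb.RRRRRRR.bbbbbbbbbbbbbbbbbbbbbbbbbbbbbbb......
.....................bbbbbbbbbbbb.RRRRRRR.bbbbbbbbbbbbbbbbbbbbbbbbbbbbbbbw......
...................wbbbbbbbbbbbb.RRRRRRR.bbbbbbbbbbbbbbw.bbbbbbbbbbbbbbbb.......
..................wbbbbbbbbbbbb.RRRRRRR.bbb
[... 2706 characters left out ...]
......wwwww..oooooo.........
...###########.wwwww............wwwww....ooooo.##......
...##########.wwwww............wwwww....#.oo.o.##......
...#########wwwwww............wwwww....###ooo.###......
...########.wwwww................w....####...###.......
...#######.wwwww.....................##########oo......
..........wwwww......................#########oo.......
.........wwwww............wwww.......########.o........
........wwwww............wwwww.......########.o........
..........ww............wwwww.#......#########.........
.....oooooo............wwwww.........#########.........
.....oooooo...........wwwwww..............##...........
.......ooo.#.........wwwwww............................
```

Screwdriver and brush both lie inside the tray, the headset hangs on the bar, and the arm is clear. Handing in.

```bash
python3 -c "
from plant import robot
print(robot.close_job())"
```

```text
the job is handed in; nothing more can be done
None
```

The job is handed in at about 52 s, with no verdict reported back: in the last camera check the headset hung by its crown on the rail, the screwdriver and brush both lay inside the tray, and the arm was clear.

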